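# Compare the flap wheels in three snap-lid boxes and issue the best one

## Task

Each of the three closed snap-lid boxes holds one flap wheel, and the wheels are worn to different sizes. Lift all three lids right up so that the wheels can be compared side by side, take out the least worn wheel (the largest across) and set it down gently, not dropped, in the empty half of the cardboard tray that holds the die grinder. Finish with the other two wheels still in their boxes and those two lids pressed shut until they snap; the emptied box may stay open, and the rest of the bench is left undisturbed.

Things in the scene. Friction and masses are not known exactly. Their poses are not given: they have to be found in the camera images.
- box_1: the left parts box as the robot sees it: grey plastic, screwed down on a plywood riser 100 mm high (so its underside is 100 mm above the bench), 130 (x, front to back) x 120 (y) x 72 mm high without the lid, walls and floor 4 mm. Origin: centre of the underside. x points from its front (thumb tab, two clips, towards the robot) to its back (hinge), y to the left, z up. It holds one flap wheel, standing within about 20 mm of its centre.
- tab_1 (a point): the outer edge, in the middle, of the underside of the thumb tab on box 1's lid: 148 mm in front of the hinge line. The tab is 44 mm wide and 6 mm thick, level with the lid, and stands out 18 mm past the box's front wall, with free space under it down to the screwed foot (4 mm high, 15 mm out). A fingertip tilted forward can hook under it.
- hinge_1 (a point): a point on box 1's hinge line, in the middle of the upper back edge of the box (65 mm behind the centre, 72 mm up).
- lid_1 (a joint): angle of box 1's lid (plate 130 x 120 x 6 mm): 0 shut, 1.75 open, at its stop (tab then 320 mm above the bench). Two sprung clips, 46 mm either side of the front's middle, hook over its front edge: about 4 N up at the tab frees it; lowered, it stays ajar at 0.07 until its front is pressed with 4 N or more, right down past the clips (half-way: 0.04). Stiff hinge: the lid stays where it is left.
- box_2: the middle parts box as the robot sees it: grey plastic, screwed down on a plywood riser 100 mm high (so its underside is 100 mm above the bench), 130 (x, front to back) x 120 (y) x 72 mm high without the lid, walls and floor 4 mm. Origin: centre of the underside. x points from its front (thumb tab, two clips, towards the robot) to its back (hinge), y to the left, z up. It holds one flap wheel, standing within about 20 mm of its centre.
- tab_2 (a point): the outer edge, in the middle, of the underside of the thumb tab on box 2's lid: 148 mm in front of the hinge line. The tab is 44 mm wide and 6 mm thick, level with the lid, and stands out 18 mm past the box's front wall, with free space under it down to the screwed foot (4 mm high, 15 mm out). A fingertip tilted forward can hook under it.
- hinge_2 (a point): a point on box 2's hinge line, in the middle of the upper back edge of the box (65 mm behind the centre, 72 mm up).
- lid_2 (a joint): angle of box 2's lid (plate 130 x 120 x 6 mm): 0 shut, 1.75 open, at its stop (tab then 320 mm above the bench). Two sprung clips, 46 mm either side of the front's middle, hook over its front edge: about 4 N up at the tab frees it; lowered, it stays ajar at 0.07 until its front is pressed with 4 N or more, right down past the clips (half-way: 0.04). Stiff hinge: the lid stays where it is left.
- box_3: the right parts box as the robot sees it: grey plastic, screwed down on a plywood riser 100 mm high (so its underside is 100 mm above the bench), 130 (x, front to back) x 120 (y) x 72 mm high without the lid, walls and floor 4 mm. Origin: centre of the underside. x points from its front (thumb tab, two clips, towards the robot) to its back (hinge), y to the left, z up. It holds one flap wheel, standing within about 20 mm of its centre.
- tab_3 (a point): the outer edge, in the middle, of the underside of the thumb tab on box 3's lid: 148 mm in front of the hinge line. The tab is 44 mm wide and 6 mm thick, level with the lid, and stands out 18 mm past the box's front wall, with free space under it down to the screwed foot (4 mm high, 15 mm out). A fingertip tilted forward can hook under it.
- hinge_3 (a point): a point on box 3's hinge line, in the middle of the upper back edge of the box (65 mm behind the centre, 72 mm up).
- lid_3 (a joint): angle of box 3's lid (plate 130 x 120 x 6 mm): 0 shut, 1.75 open, at its stop (tab then 320 mm above the bench). Two sprung clips, 46 mm either side of the front's middle, hook over its front edge: about 4 N up at the tab frees it; lowered, it stays ajar at 0.07 until its front is pressed with 4 N or more, right down past the clips (half-way: 0.04). Stiff hinge: the lid stays where it is left.
- wheel_big_mid (a point): the centre of the flap wheel that is the least worn: a drum of brown abrasive flaps 60 mm across and 26 mm high, standing flat with its steel shank (8 mm thick, 34 mm long) straight up, 60 mm over all; about 0.1 kg. The point is on its axis, 30 mm above its underside, so 4 mm above the drum's top face, at the foot of the shank. Which box holds it changes.
- wheel_mid_mid (a point): the centre of the flap wheel that is half worn: a drum of brown abrasive flaps 45 mm across and 26 mm high, standing flat with its steel shank (8 mm thick, 34 mm long) straight up, 60 mm over all; about 0.1 kg. The point is on its axis, 30 mm above its underside, so 4 mm above the drum's top face, at the foot of the shank. Which box holds it changes.
- wheel_small_mid (a point): the centre of the flap wheel that is badly worn: a drum of brown abrasive flaps 32 mm across and 26 mm high, standing flat with its steel shank (8 mm thick, 34 mm long) straight up, 60 mm over all; about 0.1 kg. The point is on its axis, 30 mm above its underside, so 4 mm above the drum's top face, at the foot of the shank. Which box holds it changes.
- kit_tray: open cardboard tray, white outside, brown inside, fixed, 240 x 240 x 55 mm high, walls and floor 5 mm, with one divider as high as the walls along its middle (along x). Origin: centre of the underside; x away from the robot, y to the left. The half on its -y side is empty, the other holds the die grinder.
- tray_empty (a point): the centre of the floor of the kit tray's empty half: a clear space about 112 mm wide (y) and 230 mm long (x).
- die_grinder: bystander: die grinder, 150 mm long, 38 mm thick, lying in the other half of the kit tray. Origin: centre of its underside.
- battery: bystander: cordless tool battery, 75 x 70 x 58 mm, on the bench to the right of the riser. Origin: centre of its underside.
- spanner: bystander: spanner, 150 mm long, lying on the riser between the left and middle boxes. Origin: centre of its underside.
- socket: bystander: dark steel socket, 26 mm across, 38 mm high, on the riser between the middle and right boxes. Origin: centre of its underside.
- tape_measure: bystander: tape measure, 68 x 34 x 52 mm, on the bench behind the riser. Origin: centre of its underside.
- side_handle: bystander: black grinder side handle, 40 mm across, standing 121 mm high on the bench behind the riser. Origin: centre of its underside.
- disc_stack: bystander: stack of three grinding discs, 115 mm across, 18 mm high, behind the kit tray. Origin: centre of its underside.

How it is judged:
By the outcome, as a careful person would: the job done as asked, in the order asked, and still so for the second after the job is handed in, with the robot touching nothing.
It also fails if it takes over 72 s, if anything falls off the work surface, if the arm or the gripper's body presses on something with over 40 N, if the wrist force passes 120 N, or if a joint passes its speed limit or range.

## Robot

A 6-joint arm with a two-finger parallel gripper is mounted at the origin on the work surface. World frame = base frame: x ahead of the robot, y to its left, z up, the work surface at z = 0. Lengths are in mm, angles in degrees, forces in N, time in s.
With the tool pointing down it reaches from about 350 to 850 mm from the base axis. Payload 8.1 kg.
Tool frame: the origin (TCP) lies midway between the tips of the shut fingers; the grasp point (between the pads) lies 19 mm behind it (r.grip_depth is the distance from the TCP to the grasp point, in mm); z points along the fingers, y is the direction in which the jaws open and shut (so a half turn about z gives the same grasp; the last joint's range is limited). The gripper opens to 85 mm and grips with 20 to 120 N. Pads are 22 mm wide; open, the fingers measure 114 mm over their backs; the gripper's body (76 mm by 85 mm) begins 54 mm behind the grasp point. The pads swing forward as they close: fully open they stand 13 mm farther back than shut.
Start: joints at [67.185, 7.471, 85.268, -0, 87.261, -4.893], TCP at [184.613, 570.897, 231.292] pointing down, gripper open.
Joint ranges: [-169.43, 169.43], [-51.17, 129.36], [1.28, 143.12], [-76.62, 256.62], [0, 156.53], [-152.29, 152.29]. Speed limits (degrees/s): [136.94, 136.94, 159.86, 180, 180, 180].

## Interface

Orientations are given as [roll, pitch, yaw] about the fixed x, y, z axes, in that order (R = Rz(yaw) Ry(pitch) Rx(roll)).
In Python, from bench import r, imaging gives the robot as it stands.
- The arm moves only by the shell command python3 -m creep 'ROWS' [FORCE]. ROWS is text: rows parted by semicolons, each of 7 numbers parted by spaces: the shift along the tool's x, y, z in cm, then the turn, a rotation vector about the tool's x, y, z in degrees, then the finger opening in cm, from 0 to 8.54. In form: dx dy dz ax ay az gripper; .... A call has 1 to 20 rows; each row is the pose to reach, as a shift and turn from the pose measured when the call began, along the tool's axes at that moment; what a row does not reach only later rows make up. A row lasts 1/10 s, in which the tool goes at most 50 mm and 8.59 degrees, less where a joint would pass 70% of its speed; a pose out of reach is approached as far as the arm can. A call with a gripper value outside its range is refused whole. The fingers move at their own pace and stop on an object; FORCE is the grip in N (left out, the last holds). Time passes only in rows, so rows that repeat a pose let the fingers close. It gives the time, the measured TCP pose, the force and the opening at its end, in the units of the state.
- r.sense(): the state, without advancing time (a new reading comes with each control period).
- imaging.snapshot(name): name is "scene" or "top" or "wrist"; returns the picture (480x640x3 uint8, red, green, blue); there is no depth.
- imaging.camera_info(name): a dict with "camera_matrix" (3x3 intrinsics, pixels), "R" (3x3) and "t" (3): a world point X has camera coordinates R X + t. Camera axes: x right, y down, z forward; pixel columns grow to the right and rows downward; lengths in mm; the calibration is good to about 2 mm. A picture is of the moment at which its call begins: read the wrist's pose just before it. camera_info takes no time and is no camera call; for the wrist camera it gives the pose at the moment of the call.
- r.hand_in(): hands the job in, once; it reports no verdict.
The state is a dict: "time": time; "joint_pos": joint angles; "qd": joint speeds; "joint_efforts": joint torques, N m; "tool_pos": TCP position; "tcp_rot": TCP orientation; "ft_force": force on the tool from outside, world axes, zero at the start; "wrist_torque": the same for the moment, N m; "finger_gap": finger opening in mm.
Only numpy, scipy, OpenCV 4.12 (cv2) and the standard library are available. Lean on these libraries where they do the work, as an engineer would, in place of code of your own. Each camera call takes 0.05 s, during which the arm holds its last target.

## Working session

There is one attempt and no reset: what is moved stays moved. The work goes in short steps, Python scripts to look and compute and a shell command to move; the robot and the scene stay as the last step left them, time stands still between calls to the robot, and variables do not carry over. Pictures are saved under pics/ and viewed, and the job is handed in when it is done.

```bash
ls -la; mkdir -p pics
python3 - <<'E'
from bench import r, imaging
import cv2
print(r.sense())
for n in ["scene","top","wrist"]:
    im=imaging.snapshot(n); cv2.imwrite(f"pics/a_{n}.png",im[:,:,::-1])
    c=imaging.camera_info(n); print(n,c)
E
```

```text
total 12
drwxr-xr-x  3 agent agent 4096 Dec  7 16:10 .
drwxr-xr-x 23 root  root  4096 Dec  7 16:10 ..
drwxr-xr-x  2 agent agent 4096 Dec  7 16:10 pics
{'time': 0.0, 'joint_pos': array([ 6.71833121e+01,  7.51371529e+00,  8.53298995e+01, -2.28238442e-03,
        8.72609193e+01, -4.89273885e+00]), 'qd': array([ 0.03267117, -0.06911985,  0.05076105,  0.00346942,  0.0245853 ,
        0.00128429]), 'joint_efforts': array([ 1.77369082e-03, -5.69396961e+01, -5.00562000e+01,  2.21287346e-04,
        1.48955325e-02,  5.90792456e-05]), 'tool_pos': array([184.42839794, 570.37517014, 230.25300096]), 'tcp_rot': array([-1.79895652e+02, -6.64450841e-03,  1.62076156e+02]), 'ft_force': array([-0.51037868, -0.18111228, -0.43501915]), 'wrist_torque': array([ 0.01832218,  0.00358034, -0.00414487]), 'finger_gap': 85.51489060418672}
scene {'camera_matrix': array([[559.37222837,   0.        , 319.87333568],
       [  0.        , 559.37222837, 239.72335055],
       [  0.        ,   0.        ,   1.        ]]), 'R': array([[ 0.71939215,  0.69454804, -0.00882855],
       [ 0.44643072, -0.4720623 , -0.76016893]
[... 186 characters left out ...]
     [  0.        , 489.31000155, 237.69359038],
       [  0.        ,   0.        ,   1.        ]]), 'R': array([[-0.01392702, -0.99988937, -0.00522294],
       [-0.99796766,  0.01422471, -0.06211449],
       [ 0.06218191,  0.00434726, -0.99805536]]), 't': array([  24.39450346,  555.45588843, 1424.6719632 ])}
wrist {'camera_matrix': array([[343.00622183,   0.        , 316.44263946],
       [  0.        , 343.00622183, 237.06510497],
       [  0.        ,   0.        ,   1.        ]]), 'R': array([[ 0.30787822,  0.9514237 , -0.00198676],
       [ 0.91484576, -0.29546694,  0.27523902],
       [ 0.26128191, -0.08655768, -0.96137377]]), 't': array([-598.85794386,  -36.44562107,  378.9138864 ])}
```

View pics/a_scene.png

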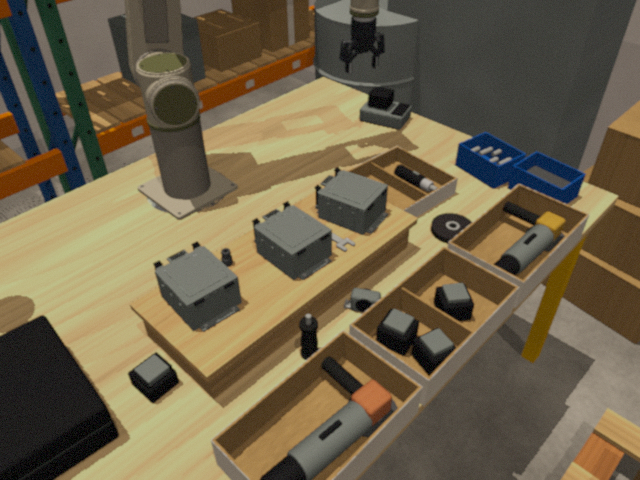

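View pics/a_top.png

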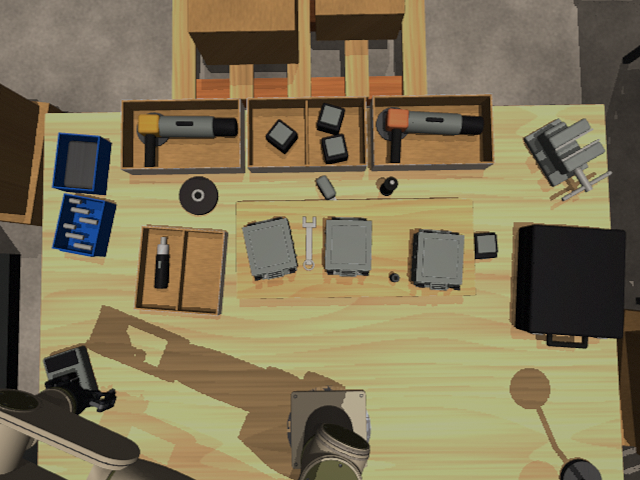

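View pics/a_wrist.png

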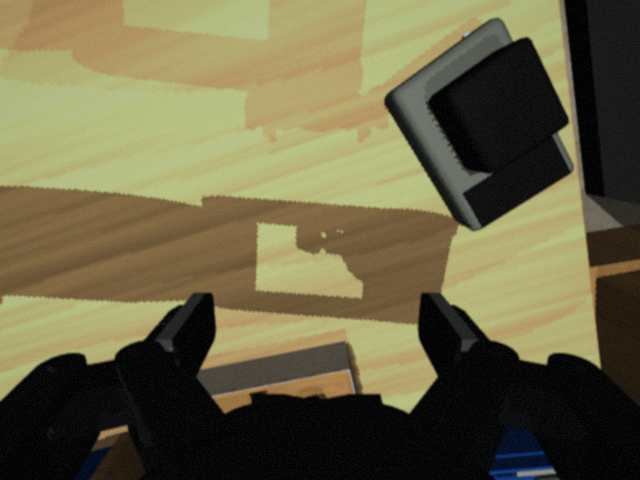

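```bash
cat > h.py <<'E'
from bench import r, imaging
import cv2, numpy as np
from scipy.spatial.transform import Rotation as Ro
def ray(info,uv):
    K,R,t=[np.array(info[k],float) for k in("camera_matrix","R","t")]
    d=R.T@np.linalg.inv(K)@np.array([uv[0],uv[1],1.]); return -R.T@t,d
def onz(info,uv,z):
    c,d=ray(info,uv); return c+d*(z-c[2])/d[2]
def proj(info,X):
    K,R,t=[np.array(info[k],float) for k in("camera_matrix","R","t")]
    p=K@(R@np.asarray(X,float)+t); return p[:2]/p[2]
def tri(obs):
    A=np.zeros((3,3));b=np.zeros(3)
    for info,uv in obs:
        c,d=ray(info,uv); d=d/np.linalg.norm(d); P=np.eye(3)-np.outer(d,d); A+=P;b+=P@c
    return np.linalg.solve(A,b)
def pose():
    s=r.sense(); return np.array(s['tool_pos']),Ro.from_euler('xyz',s['tcp_rot'],degrees=True)
def delta(p,rpy,p0=None,R0=None):
    if p0 is None: p0,R0=pose()
    else: R0=Ro.from_euler('xyz',R0,degrees=True)
    T=Ro.from_euler('xyz',rpy,degrees=True)
    return np.round(R0.inv().apply(np.array(p)-p0)/10,2), np.round((R0.inv()*T).as_rotvec(degrees=True),1)
E
python3 - <<'E'
import cv2
im=cv2.imread("pics/a_top.png")
cv2.imwrite("pics/b1.png",cv2.resize(im[200:310,230:340],None,fx=5.4,fy=5.4,interpolation=2))
cv2.imwrite("pics/b2.png",cv2.resize(im[200:310,310:420],None,fx=5.4,fy=5.4,interpolation=2))
cv2.imwrite("pics/b3.png",cv2.resize(im[200:310,390:500],None,fx=5.4,fy=5.4,interpolation=2))
E
```

```text
(no output)
```

View pics/b1.png

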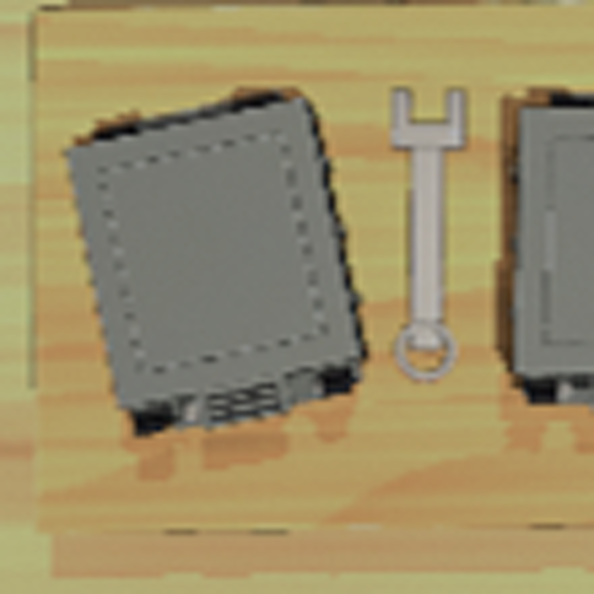

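View pics/b2.png

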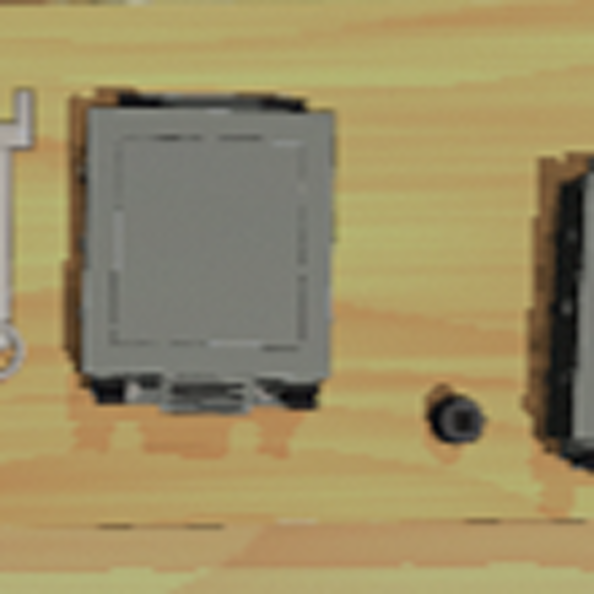

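View pics/b3.png

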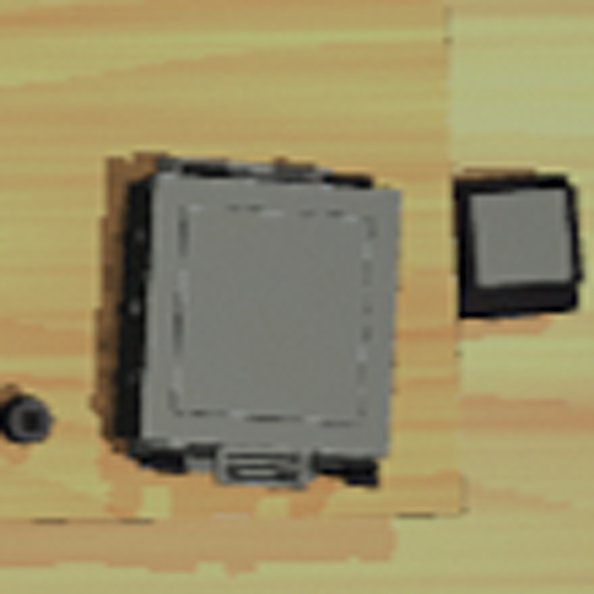

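Run:
```python
from h import *
I=imaging.camera_info("top")
off={1:(230,200),2:(310,200),3:(390,200)}
C={1:[(67,148),(302,97),(360,358),(122,406),(247,418)],2:[(90,110),(332,112),(330,380),(83,375),(206,410)],3:[(155,175),(400,190),(387,460),(140,447),(262,485)]}
for k in C:
    P=np.array([onz(I,(off[k][0]+(u+.5)/5.4-.5,off[k][1]+(v+.5)/5.4-.5),178) for u,v in C[k]])[:,:2]
    bl,br,fr,fl,tb=P
    yaw=[np.degrees(np.arctan2(*(a-b)[::-1])) for a,b in((bl,fl),(br,fr))]
    yw=[np.degrees(np.arctan2(*(a-b)[::-1]))-90 for a,b in((bl,br),(fl,fr))]
    print(k,np.round(P,1).tolist(),"ctr",P[:4].mean(0).round(1),"sides",[round(np.linalg.norm(a-b),1) for a,b in((bl,fl),(br,fr),(bl,br),(fl,fr))],np.round(yaw,1),np.round(yw,1), "tab-ctr",np.round(np.linalg.norm(tb-P[:4].mean(0)),1),np.degrees(np.arctan2(*(P[:4].mean(0)-tb)[::-1])).round(1))
im=cv2.imread("pics/a_top.png")
cv2.imwrite("pics/b4.png",cv2.resize(im[220:320,130:235],None,fx=5.4,fy=5.4,interpolation=2))
im=cv2.imread("pics/a_scene.png")
cv2.imwrite("pics/b5.png",cv2.resize(im[140:340,150:400],None,fx=3,fy=3,interpolation=2))
```

```text
1 [[576.8, 220.1], [600.0, 105.6], [472.9, 78.8], [451.4, 194.0], [444.8, 133.7]] ctr [525.3 149.6] sides [np.float64(128.1), np.float64(129.9), np.float64(116.8), np.float64(117.2)] [11.7 11.9] [11.5 10.6] tab-ctr 82.1 11.2
2 [[592.1, -1.2], [589.4, -118.7], [459.6, -115.1], [463.7, 4.0], [446.0, -55.1]] ctr [526.2 -57.8] sides [np.float64(128.5), np.float64(129.9), np.float64(117.5), np.float64(119.2)] [-2.4 -1.6] [-1.3 -2. ] tab-ctr 80.3 -1.9
3 [[557.0, -241.6], [548.0, -359.9], [417.9, -349.5], [425.8, -230.9], [406.8, -289.1]] ctr [ 487.2 -295.5] sides [np.float64(131.6), np.float64(130.5), np.float64(118.7), np.float64(118.8)] [-4.7 -4.6] [-4.3 -3.8] tab-ctr 80.7 -4.6
```

View pics/b4.png

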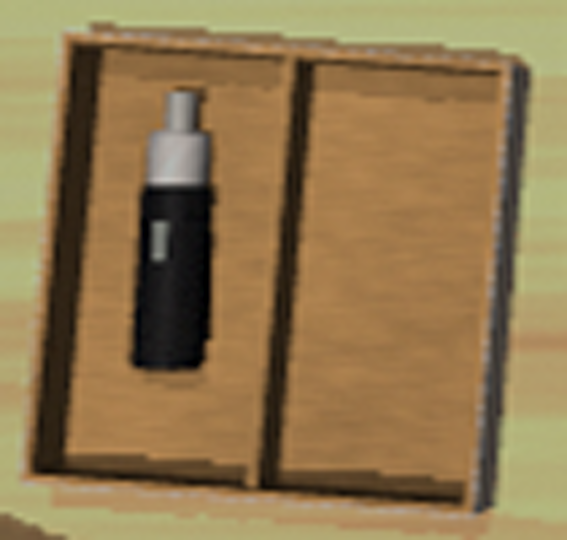

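View pics/b5.png

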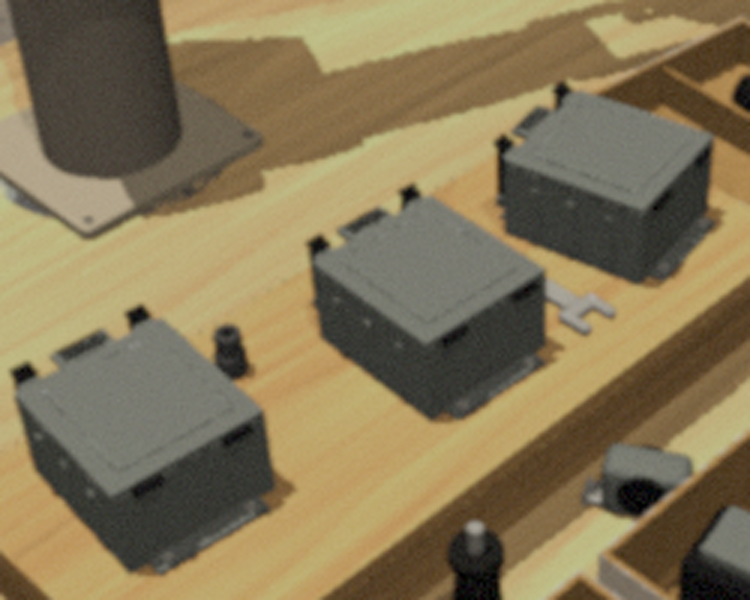

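```bash
cat >> h.py <<'E'
BOX={1:((525.3,149.6),11.5),2:((526.3,-57.8),-1.9),3:((487.4,-295.5),-4.5)}
def bw(k,x,z,y=0):
    """box-frame point (x from box centre, y left, z world) to world"""
    (cx,cy),a=BOX[k]; a=np.radians(a)
    return np.array([cx+x*np.cos(a)-y*np.sin(a),cy+x*np.sin(a)+y*np.cos(a),z])
def go(k,x,z,tilt,p0=None,R0=None,y=0):
    return delta(bw(k,x,z,y),[0,180-tilt,BOX[k][1]],p0,R0)
E
python3 - <<'E'
from h import *
print([d for d in dir(r) if d[0]!='_'])
I=imaging.camera_info("top")
# tray rim corners z=55: bl,br,fr,fl
c=[(68,35),(525,62),(480,510),(25,480)]
P=np.array([onz(I,(130+(u+.5)/5.4-.5,220+(v+.5)/5.4-.5),55)[:2] for u,v in c]);print(P.round(1),P.mean(0).round(1),[np.linalg.norm(P[i]-P[i-1]).round(1) for i in range(4)])
print([np.degrees(np.arctan2(*(a-b)[::-1])).round(1) for a,b in((P[0],P[3]),(P[1],P[2]))])
print(go(1,-120,165,45), bw(1,-120,165))
E
```

```text
['PlanningError', 'grip_depth', 'hand_in', 'sense']
[[594.2 527.9]
 [576.3 284. ]
 [339.9 308.2]
 [358.8 548.6]] [467.3 417.2] [np.float64(236.3), np.float64(244.6), np.float64(237.6), np.float64(241.1)]
[np.float64(-5.0), np.float64(-5.9)]
(array([-34.93, -35.45,   6.59]), array([-11.6, -44. , -27.8])) [407.70903545 125.67584787 165.        ]
```

Run:
```python
from h import *
print(go(1,-150,190,45))
```

```text
(array([-32.32, -36.92,   4.1 ]), array([-11.6, -44. , -27.8]))
```

```bash
D="-32.3 -36.9 4.1 -11.6 -44 -27.8 0"; python3 -m creep '-32.3 -36.9 4.1 -11.6 -44 -27.8 0;-32.3 -36.9 4.1 -11.6 -44 -27.8 0;-32.3 -36.9 4.1 -11.6 -44 -27.8 0;-32.3 -36.9 4.1 -11.6 -44 -27.8 0;-32.3 -36.9 4.1 -11.6 -44 -27.8 0;-32.3 -36.9 4.1 -11.6 -44 -27.8 0;-32.3 -36.9 4.1 -11.6 -44 -27.8 0;-32.3 -36.9 4.1 -11.6 -44 -27.8 0;-32.3 -36.9 4.1 -11.6 -44 -27.8 0;-32.3 -36.9 4.1 -11.6 -44 -27.8 0;-32.3 -36.9 4.1 -11.6 -44 -27.8 0;-32.3 -36.9 4.1 -11.6 -44 -27.8 0;-32.3 -36.9 4.1 -11.6 -44 -27.8 0'
python3 - <<'E'
from h import *
print(go(1,-150,190,45), r.sense()['joint_pos'].round(1))
for n in ["scene","wrist"]:
    im=imaging.snapshot(n); cv2.imwrite(f"pics/c_{n}.png",im[:,:,::-1])
E
```

```text
time: 1.45
tool_pos: [449.9, 215.8, 202.9]
tcp_rot: [-178.7, 43.1, -168.6]
ft_force: [-0.1, -0.0, -0.6]
finger_gap: 0.3
(array([ 7.39, -8.13, -4.96]), array([-1.4, -1.9, -0.1])) [ 29.6 -51.1 143.1 -18.4  48.2 -63.9]
```

View pics/c_scene.png

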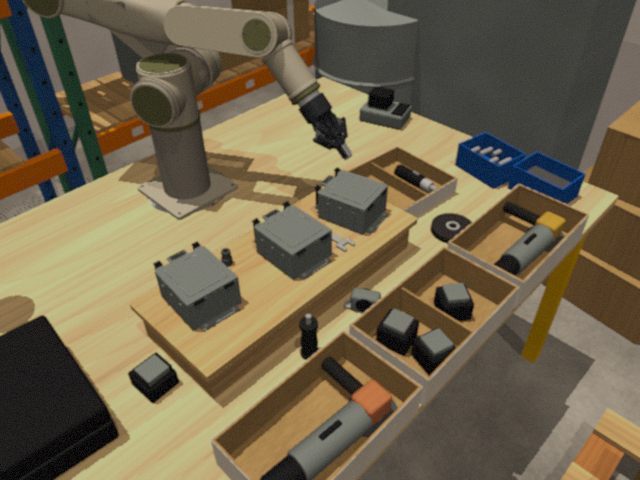

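View pics/c_wrist.png

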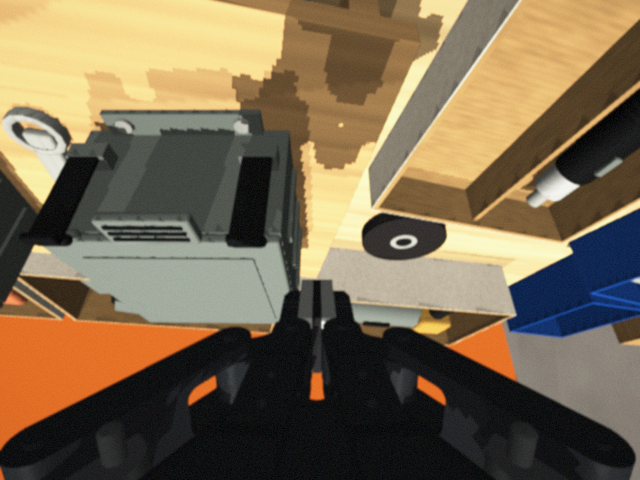

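Run:
```python
from h import *
print(go(1,-120,195,20,y=60),go(1,-115,165,20))
```

```text
(array([ 4.86, -2.02, -3.43]), array([-1.4, 23.1, -0.5])) (array([ 6.52, -7.95, -0.74]), array([-1.4, 23.1, -0.5]))
```

```bash
python3 -m creep '4.9 -2 -3.4 -1.4 23.1 -0.5 0;4.9 -2 -3.4 -1.4 23.1 -0.5 0;6.5 -8 -0.7 -1.4 23.1 -0.5 0;6.5 -8 -0.7 -1.4 23.1 -0.5 0;6.5 -8 -0.7 -1.4 23.1 -0.5 0;6.5 -8 -0.7 -1.4 23.1 -0.5 0'
python3 - <<'E'
from h import *
print(go(1,-115,165,20), r.sense()['joint_pos'].round(1))
for n in ["wrist"]:
    im=imaging.snapshot(n); cv2.imwrite(f"pics/d_{n}.png",im[:,:,::-1])
E
```

```text
time: 2.15
tool_pos: [412.6, 126.4, 164.5]
tcp_rot: [-180.0, 19.9, -168.6]
ft_force: [0.2, 0.9, -0.0]
finger_gap: 0.0
(array([-0.02,  0.03, -0.05]), array([-0.1, -0.1, -0.1])) [  9.8 -41.9 134.4   0.6  67.6 -91.7]
```

View pics/d_wrist.png

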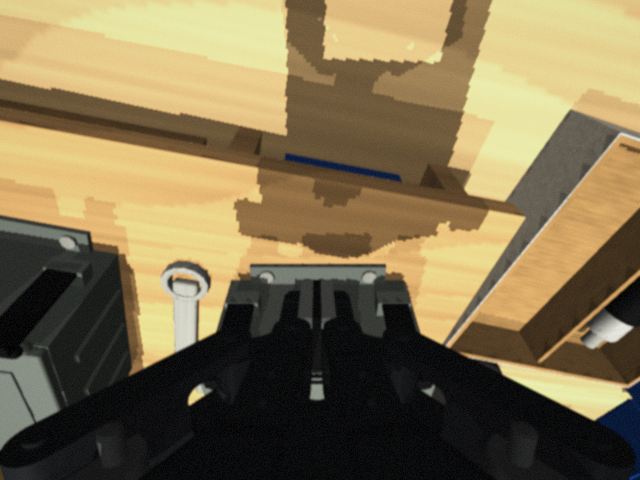

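Run:
```python
from h import *
print(go(1,-110,150,28),go(1,-87,150,28))
```

```text
(array([ 0.06, -0.03,  1.58]), array([-0., -8., -0.])) (array([-2.1 , -0.03,  2.36]), array([-0., -8., -0.]))
```

```bash
python3 -m creep '0.1 0 1.6 0 -8 0 0;0.1 0 1.6 0 -8 0 0;-2.1 0 2.4 0 -8 0 0;-2.1 0 2.4 0 -8 0 0;-2.1 0 2.4 0 -8 0 0'
cat >> h.py <<'E'
def arc(k,a,th,x0=65,s=10,extra=0):
    a_=np.radians(a);t=np.radians(th);d=np.array([-np.cos(t),np.sin(t)])
    f=np.array([np.sin(a_),-np.cos(a_)]);n=np.array([np.cos(a_),np.sin(a_)])
    H=np.array([65,172.])
    if th<90-a: q=H+148*d+s*f
    else: q=H+(148-s)*d
    q=q-11*n+extra*np.array([np.sin(t),np.cos(t)])
    return q
E
python3 - <<'E'
from h import *
print(r.sense()['joint_pos'].round(1),go(1,-87,150,28))
for th in list(range(0,99,7))+[100]:
    q=arc(1,28,th,extra=1); print(th,q.round(),go(1,q[0],q[1],28)[0].round(1))
E
```

```text
time: 2.7
tool_pos: [439.2, 133.5, 149.7]
tcp_rot: [-180.0, 27.9, -168.4]
ft_force: [0.1, 0.4, 0.9]
finger_gap: 0.3
[  9.9 -45.2 139.8   0.9  57.4 -92. ] (array([-0.06, -0.13, -0.  ]), array([ 0. , -0.1,  0.1]))
0 [-88. 159.] [-0.4 -0.1 -0.8]
7 [-87. 177.] [-1.4 -0.1 -2.4]
14 [-83. 195.] [-2.5 -0.1 -3.8]
21 [-78. 212.] [-3.8 -0.1 -5. ]
28 [-70. 228.] [-5.2 -0.1 -6.1]
35 [-61. 244.] [-6.8 -0.1 -7. ]
42 [-49. 258.] [-8.4 -0.1 -7.8]
49 [-36. 270.] [-10.2  -0.1  -8.3]
56 [-22. 281.] [-12.   -0.2  -8.6]
63 [ -6. 290.] [-13.8  -0.2  -8.6]
70 [  9. 297.] [-15.4  -0.2  -8.5]
77 [ 25. 302.] [-17.1  -0.2  -8.1]
84 [ 42. 304.] [-18.7  -0.2  -7.6]
91 [ 59. 305.] [-20.2  -0.2  -6.9]
98 [ 75. 303.] [-21.6  -0.2  -5.9]
100 [ 80. 303.] [-22.   -0.2  -5.6]
```

```bash
python3 -m creep '-0.4 -0.1 -0.8 0 0 0 0;-0.9 -0.1 -1.6 0 0 0 0;-1.4 -0.1 -2.4 0 0 0 0;-2 -0.1 -3.1 0 0 0 0;-2.5 -0.1 -3.8 0 0 0 0'
python3 - <<'E'
from h import *
for n in ["scene","wrist"]:
    im=imaging.snapshot(n); cv2.imwrite(f"pics/e_{n}.png",im[:,:,::-1])
im=cv2.imread("pics/e_scene.png")
cv2.imwrite("pics/e_s.png",cv2.resize(im[80:280,200:450],None,fx=3,fy=3,interpolation=2))
E
```

```text
time: 3.2
tool_pos: [442.4, 133.5, 195.5]
tcp_rot: [180.0, 27.8, -168.4]
ft_force: [-7.2, 0.1, 1.0]
finger_gap: 0.1
```

View pics/e_s.png

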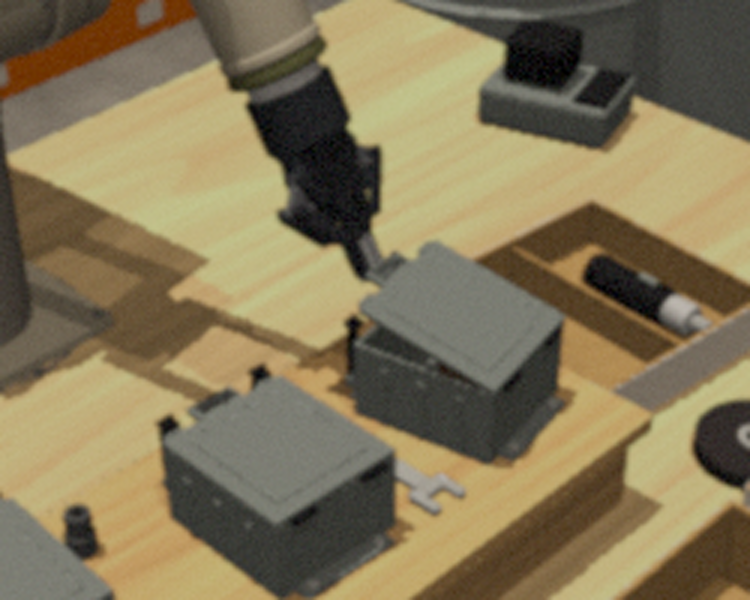

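View pics/e_wrist.png

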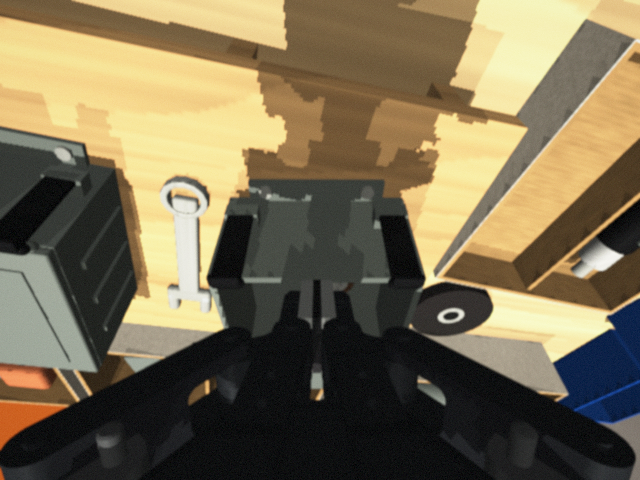

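The lid of box 1 came free of its clips and rests on the fingertip at about 14° (scene crop, tab around (390,265)). I'll continue along the arc.

Run:
```python
from h import *
for th in list(range(21,99,7))+[101]:
    q=arc(1,28,th,extra=2); print(th,go(1,q[0],q[1],28)[0].round(1))
print(go(1,40,310,28),go(1,-100,330,28))
```

```text
21 [-1.2 -0.  -1.1]
28 [-2.7 -0.1 -2.2]
35 [-4.2 -0.1 -3.1]
42 [-5.9 -0.1 -3.8]
49 [-7.6 -0.1 -4.2]
56 [-9.4 -0.1 -4.5]
63 [-11.2  -0.1  -4.6]
70 [-12.9  -0.1  -4.4]
77 [-14.6  -0.1  -4. ]
84 [-16.1  -0.1  -3.5]
91 [-17.6  -0.1  -2.7]
98 [-19.   -0.1  -1.8]
101 [-19.6  -0.1  -1.4]
(array([-16.15,  -0.07,  -4.13]), array([0. , 0. , 0.1])) (array([ -4.74,  -0.05, -12.48]), array([0. , 0. , 0.1]))
```

```bash
python3 -m creep '-1.2 -0.1 -1.1 0 0 0 0;-2.7 -0.1 -2.2 0 0 0 0;-4.2 -0.1 -3.1 0 0 0 0;-5.9 -0.1 -3.8 0 0 0 0;-7.6 -0.1 -4.2 0 0 0 0;-9.4 -0.1 -4.5 0 0 0 0;-11.2 -0.1 -4.6 0 0 0 0;-12.9 -0.1 -4.4 0 0 0 0;-14.6 -0.1 -4 0 0 0 0;-16.1 -0.1 -3.5 0 0 0 0;-17.6 -0.1 -2.7 0 0 0 0;-19 -0.1 -1.8 0 0 0 0;-19.6 -0.1 -1.4 0 0 0 0;-19.6 -0.1 -1.4 0 0 0 0'
python3 - <<'E'
from h import *
q=arc(1,28,101,extra=2);print(go(1,q[0],q[1],28))
for n in ["scene","wrist"]:
    im=imaging.snapshot(n); cv2.imwrite(f"pics/f_{n}.png",im[:,:,::-1])
im=cv2.imread("pics/f_scene.png")
cv2.imwrite("pics/f_s.png",cv2.resize(im[80:280,200:450],None,fx=3,fy=3,interpolation=2))
E
```

```text
time: 4.7
tool_pos: [605.5, 165.5, 304.7]
tcp_rot: [-180.0, 27.9, -168.4]
ft_force: [-23.6, -5.4, 12.5]
finger_gap: -0.3
(array([-0.03,  0.04,  0.33]), array([ 0. , -0.1,  0.1]))
```

View pics/f_s.png

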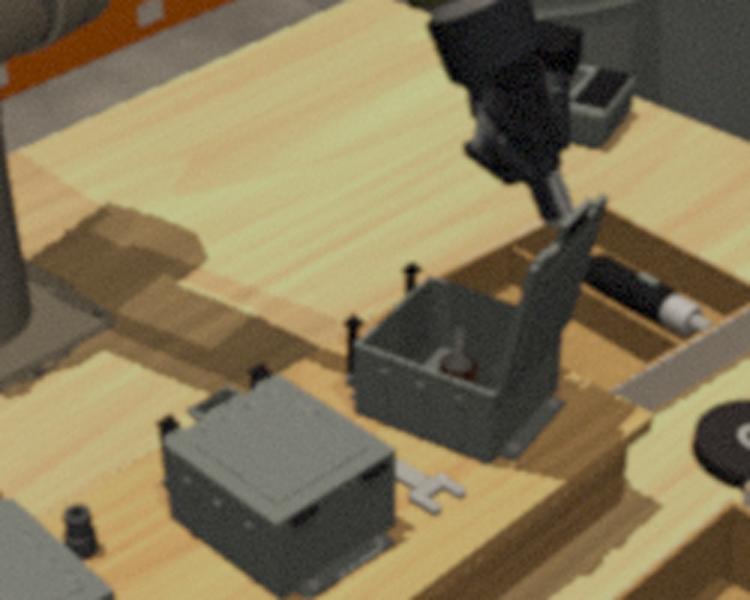

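View pics/f_wrist.png

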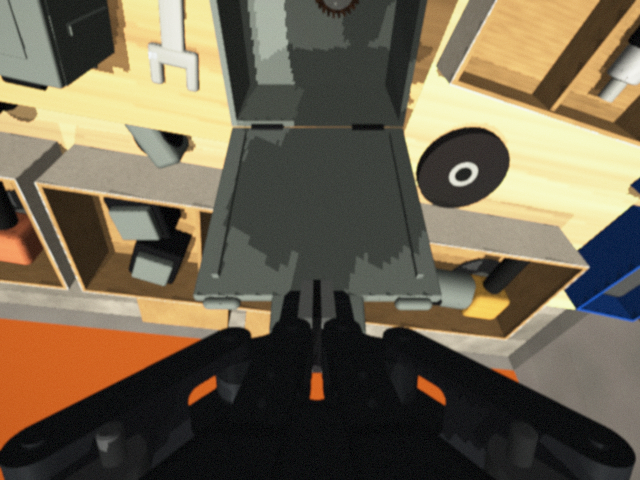

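Run:
```python
from h import *
print(go(2,-118,190,28),go(2,-112,150,28),go(2,-87,150,28))
```

```text
(array([ 26.33, -17.53,  -0.99]), array([ 6.3, -0. , 11.9])) (array([ 27.69, -17.67,   2.82]), array([ 6.3, -0. , 11.9])) (array([ 25.54, -18.25,   3.96]), array([ 6.3, -0. , 11.9]))
```

```bash
python3 -m creep '26.3 -17.5 -1 6.3 0 11.9 0;26.3 -17.5 -1 6.3 0 11.9 0;26.3 -17.5 -1 6.3 0 11.9 0;26.3 -17.5 -1 6.3 0 11.9 0;26.3 -17.5 -1 6.3 0 11.9 0;26.3 -17.5 -1 6.3 0 11.9 0;26.3 -17.5 -1 6.3 0 11.9 0;27.7 -17.7 2.8 6.3 0 11.9 0;27.7 -17.7 2.8 6.3 0 11.9 0'
python3 - <<'E'
from h import *
print(go(2,-112,150,28),go(2,-87,150,28))
im=imaging.snapshot("wrist"); cv2.imwrite(f"pics/g_wrist.png",im[:,:,::-1])
E
```

```text
time: 5.7
tool_pos: [429.4, -58.3, 145.9]
tcp_rot: [179.8, 27.1, 178.0]
ft_force: [-0.3, 1.0, 0.7]
finger_gap: 0.0
(array([ 1.17,  0.37, -1.06]), array([ 0.1, -0.9, -0.1])) (array([-1.06,  0.37,  0.08]), array([ 0.1, -0.9, -0.1]))
```

View pics/g_wrist.png

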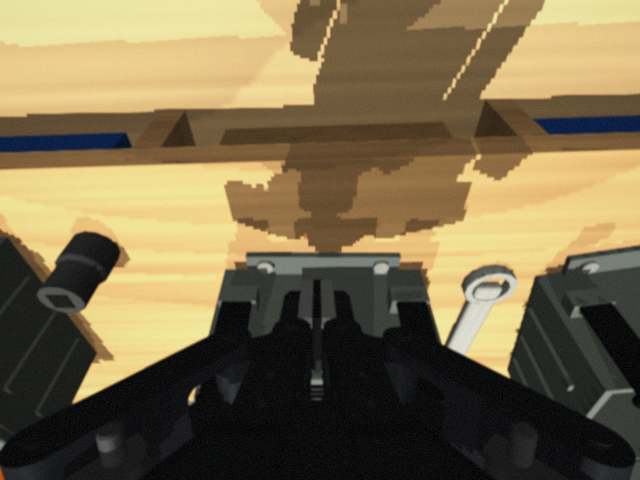

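```bash
python3 -m creep '-1.1 0.4 0.1 0 -0.9 0 0;-1.1 0.4 0.1 0 -0.9 0 0;-1.1 0.4 0.1 0 -0.9 0 0'
python3 - <<'E'
from h import *
print(r.sense()['joint_pos'].round(1))
print(go(2,-87,150,28))
for th in [0,4,7,11]+list(range(14,99,7))+[101]:
    q=arc(2,28,th,extra=1.5); print(th,go(2,q[0],q[1],28)[0].round(1))
E
```

```text
time: 6.05
tool_pos: [441.1, -53.5, 153.2]
tcp_rot: [179.9, 28.2, 178.2]
ft_force: [-1.8, -1.6, -0.5]
finger_gap: -0.0
[ -21.1  -49.9  141.9   10.3   61.6 -112.1]
(array([ 0.3 , -0.14,  0.2 ]), array([0.2, 0.2, 0. ]))
0 [-0.1 -0.1 -0.7]
4 [-0.6 -0.1 -1.6]
7 [-1.  -0.1 -2.2]
11 [-1.7 -0.1 -3. ]
14 [-2.2 -0.1 -3.6]
21 [-3.5 -0.1 -4.9]
28 [-4.9 -0.1 -6. ]
35 [-6.5 -0.1 -6.8]
42 [-8.2 -0.1 -7.5]
49 [-9.9 -0.1 -8. ]
56 [-11.7  -0.1  -8.3]
63 [-13.5  -0.1  -8.4]
70 [-15.2  -0.1  -8.2]
77 [-16.8  -0.1  -7.8]
84 [-18.4  -0.1  -7.3]
91 [-19.9  -0.1  -6.6]
98 [-21.3  -0.2  -5.6]
101 [-21.9  -0.2  -5.2]
```

```bash
python3 -m creep '-0.1 -0.1 -0.7 0 0 0 0;-0.6 -0.1 -1.6 0 0 0 0;-1 -0.1 -2.2 0 0 0 0;-1.7 -0.1 -3 0 0 0 0;-2.2 -0.1 -3.6 0 0 0 0;-3.5 -0.1 -4.9 0 0 0 0;-4.9 -0.1 -6 0 0 0 0;-6.5 -0.1 -6.8 0 0 0 0;-8.2 -0.1 -7.5 0 0 0 0;-9.9 -0.1 -8 0 0 0 0;-11.7 -0.1 -8.3 0 0 0 0;-13.5 -0.1 -8.4 0 0 0 0;-15.2 -0.1 -8.2 0 0 0 0;-16.8 -0.1 -7.8 0 0 0 0;-18.4 -0.1 -7.3 0 0 0 0;-19.9 -0.1 -6.6 0 0 0 0;-21.3 -0.2 -5.6 0 0 0 0;-21.9 -0.2 -5.2 0 0 0 0;-21.9 -0.2 -5.2 0 0 0 0'
python3 - <<'E'
from h import *
q=arc(2,28,101,extra=1.5);print(go(2,q[0],q[1],28))
for n in ["scene","wrist"]:
    im=imaging.snapshot(n); cv2.imwrite(f"pics/i_{n}.png",im[:,:,::-1])
im=cv2.imread("pics/i_scene.png")
cv2.imwrite("pics/i_s.png",cv2.resize(im[120:340,150:425],None,fx=2.7,fy=2.7,interpolation=2))
print(go(3,-118,190,28),go(3,-112,150,28),go(3,-87,150,28))
E
```

```text
time: 7.95
tool_pos: [609.1, -61.0, 305.2]
tcp_rot: [179.9, 28.1, 178.2]
ft_force: [-19.8, 0.1, 10.2]
finger_gap: -0.2
(array([0.13, 0.05, 0.3 ]), array([0.1, 0.1, 0.1]))
(array([ 25.9 , -23.26,  -0.85]), array([1.4, 0.2, 2.4])) (array([ 27.26, -23.29,   2.96]), array([1.4, 0.2, 2.4])) (array([ 25.06, -23.41,   4.14]), array([1.4, 0.2, 2.4]))
```

View pics/i_s.png

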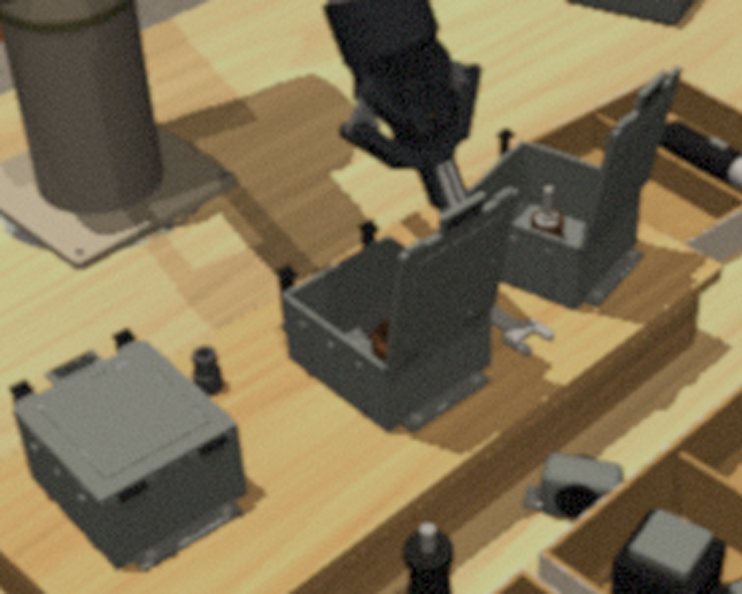

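View pics/i_wrist.png

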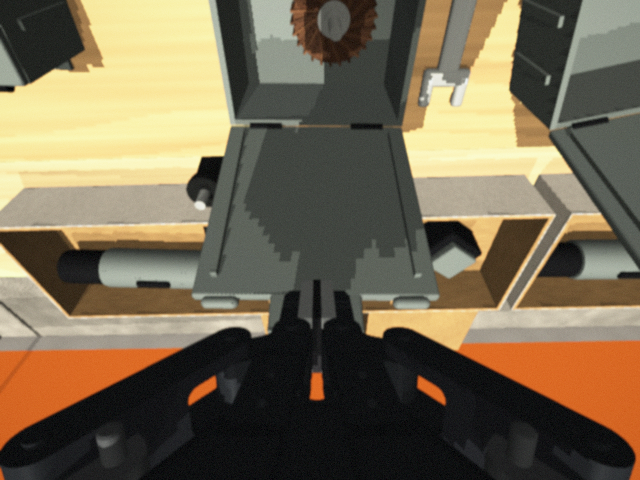

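```bash
python3 -m creep '25.9 -23.3 -0.9 1.4 0.2 2.4 0;25.9 -23.3 -0.9 1.4 0.2 2.4 0;25.9 -23.3 -0.9 1.4 0.2 2.4 0;25.9 -23.3 -0.9 1.4 0.2 2.4 0;25.9 -23.3 -0.9 1.4 0.2 2.4 0;25.9 -23.3 -0.9 1.4 0.2 2.4 0;25.9 -23.3 -0.9 1.4 0.2 2.4 0;27.3 -23.3 3 1.4 0.2 2.4 0;27.3 -23.3 3 1.4 0.2 2.4 0'
python3 - <<'E'
from h import *
print(r.sense()['joint_pos'].round(1))
print(go(3,-112,150,28),go(3,-100,150,28),go(3,-87,150,28))
im=imaging.snapshot("wrist"); cv2.imwrite(f"pics/j_wrist.png",im[:,:,::-1])
E
```

```text
time: 8.95
tool_pos: [378.5, -281.7, 148.5]
tcp_rot: [179.9, 27.3, 174.6]
ft_force: [-0.6, 1.1, -1.1]
finger_gap: 0.0
[ -60.2  -32.4  132.5   24.4   65.5 -152.2]
(array([ 0.13, -0.53, -0.24]), array([-0.3, -0.7, -0.8])) (array([-0.94, -0.51,  0.31]), array([-0.3, -0.7, -0.8])) (array([-2.09, -0.49,  0.91]), array([-0.3, -0.7, -0.8]))
```

View pics/j_wrist.png

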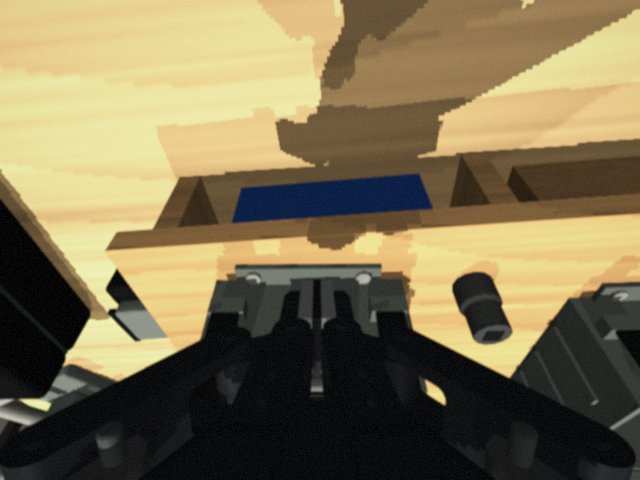

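```bash
python3 -m creep '-2.1 -0.4 0.9 0 -0.7 0 0;-2.1 -0.4 0.9 0 -0.7 0 0;-2.1 -0.4 0.9 0 -0.7 0 0'
python3 - <<'E'
from h import *
print(r.sense()['joint_pos'].round(1))
print(go(3,-87,150,28))
for th in [0,4,7,11]+list(range(14,99,7))+[101]:
    q=arc(3,28,th,extra=1.5); print(th,go(3,q[0],q[1],28)[0].round(1))
E
```

```text
time: 9.3
tool_pos: [402.9, -286.6, 154.0]
tcp_rot: [-179.8, 28.1, 175.2]
ft_force: [-4.9, -1.8, -6.1]
finger_gap: -0.1
[ -57.7  -28.9  129.8   24.7   63.4 -151. ]
(array([ 0.37, -0.23,  0.25]), array([-0.3,  0.1, -0.3]))
0 [ 0.  -0.2 -0.6]
4 [-0.5 -0.2 -1.5]
7 [-1.  -0.2 -2.2]
11 [-1.6 -0.2 -3. ]
14 [-2.1 -0.2 -3.6]
21 [-3.4 -0.2 -4.8]
28 [-4.8 -0.2 -5.9]
35 [-6.4 -0.2 -6.8]
42 [-8.1 -0.2 -7.5]
49 [-9.8 -0.2 -8. ]
56 [-11.6  -0.2  -8.3]
63 [-13.4  -0.2  -8.3]
70 [-15.1  -0.2  -8.2]
77 [-16.7  -0.2  -7.8]
84 [-18.3  -0.2  -7.3]
91 [-19.8  -0.2  -6.5]
98 [-21.2  -0.2  -5.6]
101 [-21.8  -0.2  -5.2]
```

```bash
python3 -m creep '0 -0.2 -0.6 0 0 0 0;-0.5 -0.2 -1.5 0 0 0 0;-1 -0.2 -2.2 0 0 0 0;-1.6 -0.2 -3 0 0 0 0;-2.1 -0.2 -3.6 0 0 0 0;-3.4 -0.2 -4.8 0 0 0 0;-4.8 -0.2 -5.9 0 0 0 0;-6.4 -0.2 -6.8 0 0 0 0;-8.1 -0.2 -7.5 0 0 0 0;-9.8 -0.2 -8 0 0 0 0;-11.6 -0.2 -8.3 0 0 0 0;-13.4 -0.2 -8.3 0 0 0 0;-15.1 -0.2 -8.2 0 0 0 0;-16.7 -0.2 -7.8 0 0 0 0;-18.3 -0.2 -7.3 0 0 0 0;-19.8 -0.2 -6.5 0 0 0 0;-21.2 -0.2 -5.6 0 0 0 0;-21.8 -0.2 -5.2 0 0 0 0;-21.8 -0.2 -5.2 0 0 0 0'
python3 - <<'E'
from h import *
print(r.sense()['joint_pos'].round(1))
for n in ["scene","top","wrist"]:
    im=imaging.snapshot(n); cv2.imwrite(f"pics/k_{n}.png",im[:,:,::-1])
im=cv2.imread("pics/k_scene.png")
cv2.imwrite("pics/k_s.png",cv2.resize(im[120:340,130:405],None,fx=2.7,fy=2.7,interpolation=2))
im=cv2.imread("pics/k_top.png")
cv2.imwrite("pics/k_t.png",cv2.resize(im[200:310,230:490],None,fx=3,fy=3,interpolation=2))
E
```

```text
time: 11.2
tool_pos: [570.1, -302.1, 305.8]
tcp_rot: [-179.7, 28.1, 175.4]
ft_force: [-14.4, 4.6, 9.3]
finger_gap: 0.1
[ -41.7  -10.2   99.4   17.5   68.5 -130.2]
```

View pics/k_s.png

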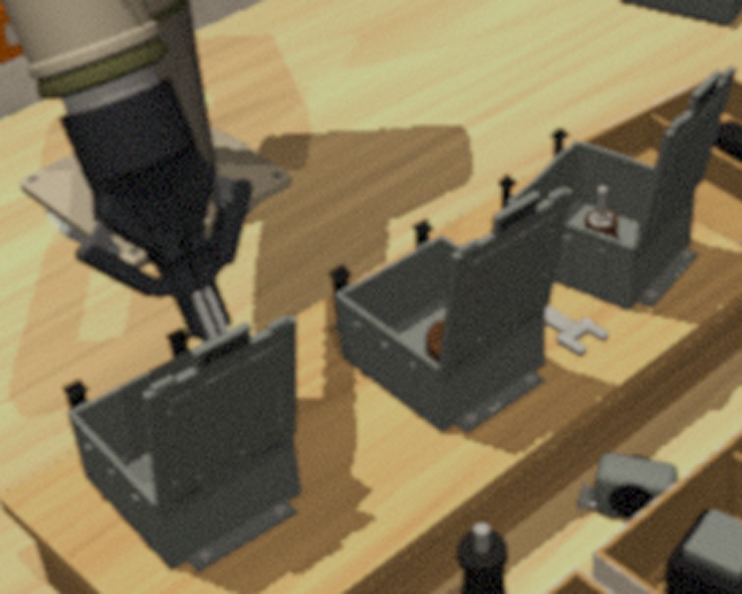

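View pics/k_t.png

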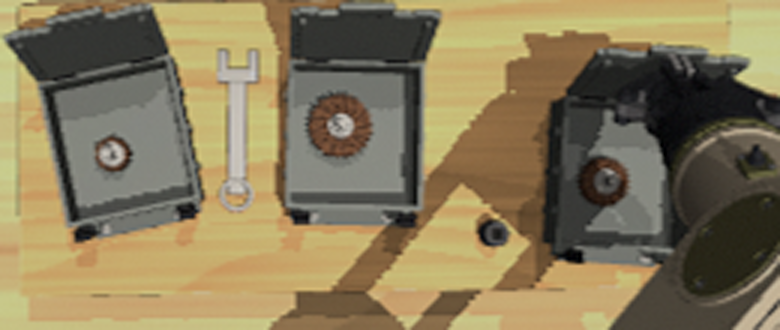

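View pics/k_wrist.png

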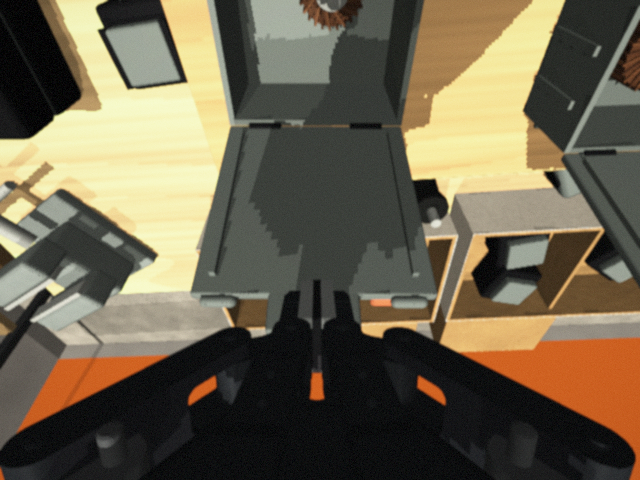

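Run:
```python
from h import *
I=imaging.camera_info("top")
im=cv2.imread("pics/k_top.png"); hsv=cv2.cvtColor(im,cv2.COLOR_BGR2HSV)
m=((hsv[...,0]<14)&(hsv[...,1]>110)&(hsv[...,2]<150)).astype(np.uint8)
for (x0,y0,x1,y1) in [(250,225,290,265),(328,224,368,264),(418,245,445,275)]:
    s=np.zeros_like(m); s[y0:y1,x0:x1]=m[y0:y1,x0:x1]
    n,l,st,c=cv2.connectedComponentsWithStats(s)
    i=1+np.argmax(st[1:,4]); pts=np.argwhere(l==i)[:,::-1].astype(np.float32)
    (cx,cy),rad=cv2.minEnclosingCircle(pts); hull=cv2.contourArea(cv2.convexHull(pts))
    p=onz(I,(cx,cy),130); print(st[i],(cx,cy),rad, p.round(1), "D~", 2*np.sqrt(hull/np.pi)*(1424-130)/489)
```

```text
[266 246   7  11  18] (267.6000061035156, 251.0) 5.249864101409912 [514.6 158.7 130. ] D~ 21.531889795484318
[333 232  20  20 238] (343.0, 241.5) 10.062405586242676 [537.5 -46.3 130. ] D~ 50.97999118905208
[423 253  16  15 112] (430.6634521484375, 260.4038391113281) 7.828032970428467 [ 482.9 -282.5  130. ] D~ 38.874545792287805
```

Run:
```python
from h import *
print(delta([480,-250,310],[0,168,-1.9]))
print(delta([500,-60,290],[0,180,-1.9]))
print(delta([537.5,-46.3,230],[0,180,-1.9]))
```

```text
(array([ 8.09,  4.44, -4.83]), array([-1.2, 16.2, -2.6]))
(array([ 8.64, 23.55, -2.94]), array([-0.9, 28.2, -2.8]))
(array([ 8.27, 25.25,  4.05]), array([-0.9, 28.2, -2.8]))
```

```bash
python3 -m creep '8.1 4.4 -4.8 -1.2 16.2 -2.6 0;8.1 4.4 -4.8 -1.2 16.2 -2.6 0;8.6 23.5 -2.9 -0.9 28.2 -2.8 5;8.6 23.5 -2.9 -0.9 28.2 -2.8 5;8.6 23.5 -2.9 -0.9 28.2 -2.8 5;8.6 23.5 -2.9 -0.9 28.2 -2.8 5;8.3 25.2 4 -0.9 28.2 -2.8 5;8.3 25.2 4 -0.9 28.2 -2.8 5;8.3 25.2 4 -0.9 28.2 -2.8 5'
python3 - <<'E'
from h import *
print(r.sense()['joint_pos'].round(1))
I=imaging.camera_info("wrist")
print(delta([537.5,-46.3,230],[0,180,-1.9]))
for z in (130,164): print(proj(I,[537.5,-46.3,z]))
for n in ["wrist","top"]:
    im=imaging.snapshot(n); cv2.imwrite(f"pics/l_{n}.png",im[:,:,::-1])
np.save("l_I.npy",I,allow_pickle=True)
E
```

```text
time: 12.25
tool_pos: [536.4, -44.9, 228.1]
tcp_rot: [180.0, -0.2, 178.3]
ft_force: [-1.0, -0.2, 0.1]
finger_gap: 50.2
[-10.2  -1.8  95.1   0.   86.9 -98.5]
(array([-0.11, -0.13, -0.19]), array([ 0. , -0.2,  0.2]))
[315.19307078 239.37958397]
[315.00034505 254.21633062]
```

View pics/l_wrist.png

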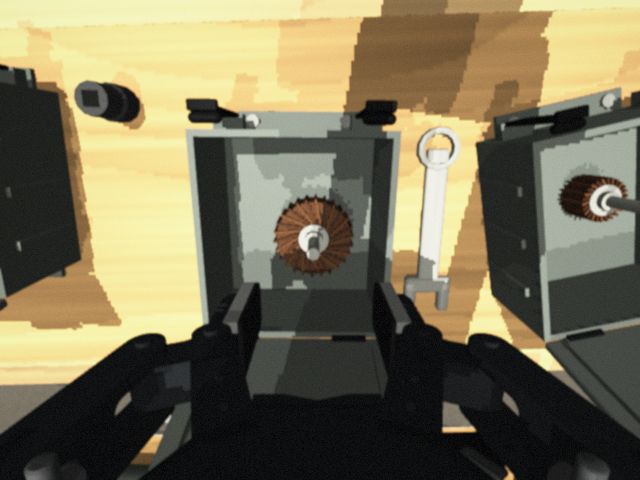

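View pics/l_top.png

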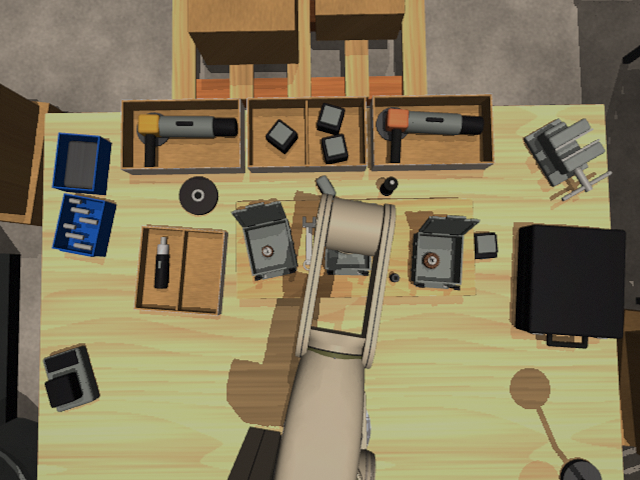

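```bash
python3 - <<'E'
from h import *
print(delta([535.7,-45.9,135],[0,180,-1.9]))
E
python3 -m creep '0 -0.1 4 0 0 0.2 3;0 -0.1 7 0 0 0.2 3;0 -0.1 9.3 0 0 0.2 3;0 -0.1 9.3 0 0 0.2 3;0 -0.1 9.3 0 0 0.2 3' 40
python3 - <<'E'
from h import *
print(delta([535.7,-45.9,135],[0,180,-1.9]))
im=imaging.snapshot("wrist"); cv2.imwrite(f"pics/m_wrist.png",im[:,:,::-1])
E
```

```text
(array([0.15, 0.07, 9.67]), array([-0. ,  0. ,  0.1]))
time: 12.85
tool_pos: [537.9, -48.2, 141.0]
tcp_rot: [-180.0, 0.1, 177.9]
ft_force: [-0.5, -0.0, 0.2]
finger_gap: 30.0
(array([0.23, 0.23, 0.59]), array([-0. ,  0.1, -0.2]))
```

View pics/m_wrist.png

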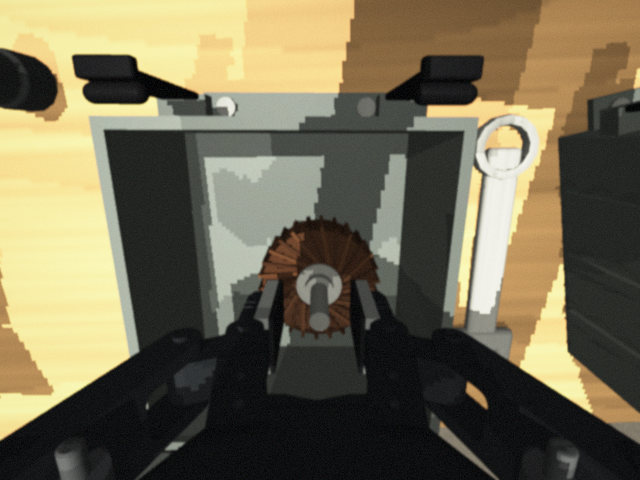

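The shank at (319,310) stands between the pads (270 and 365). I'll go down the last 6 mm, then grip and lift.

```bash
python3 -m creep '0.2 0.2 0.6 0 0 0 3;0.2 0.2 0.6 0 0 0 3;0.2 0.2 0.6 0 0 0 0;0.2 0.2 0.6 0 0 0 0;0.2 0.2 0.6 0 0 0 0;0.2 0.2 0.6 0 0 0 0;0.2 0.2 0.6 0 0 0 0' 40; python3 -m creep '0 0 -1 0 0 0 0;0 0 -3 0 0 0 0;0 0 -6 0 0 0 0;0 0 -9 0 0 0 0;0 0 -12 0 0 0 0;0 0 -13 0 0 0 0;0 0 -13 0 0 0 0'
python3 - <<'E'
from h import *
im=imaging.snapshot("wrist"); cv2.imwrite(f"pics/n_wrist.png",im[:,:,::-1])
im=imaging.snapshot("scene"); cv2.imwrite(f"pics/n_scene.png",im[:,:,::-1])
print(delta([462,359,240],[0,180,-5]))
E
```

```text
time: 13.6
tool_pos: [537.0, -46.3, 136.1]
tcp_rot: [-179.9, 0.3, 177.9]
ft_force: [-1.7, 0.3, 5.8]
finger_gap: 6.5
time: 14.3
tool_pos: [537.3, -46.2, 267.9]
tcp_rot: [-179.9, 0.5, 177.9]
ft_force: [-0.8, -0.0, -1.5]
finger_gap: 6.2
(array([ 8.85, 40.21,  2.39]), array([-0.1,  0.2,  2.9]))
```

View pics/n_wrist.png

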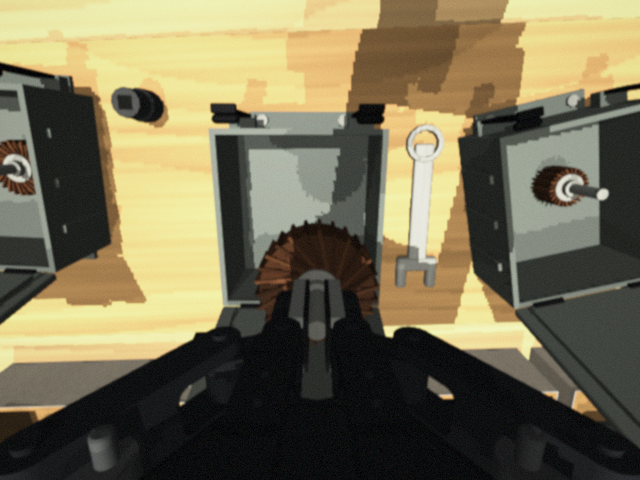

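View pics/n_scene.png

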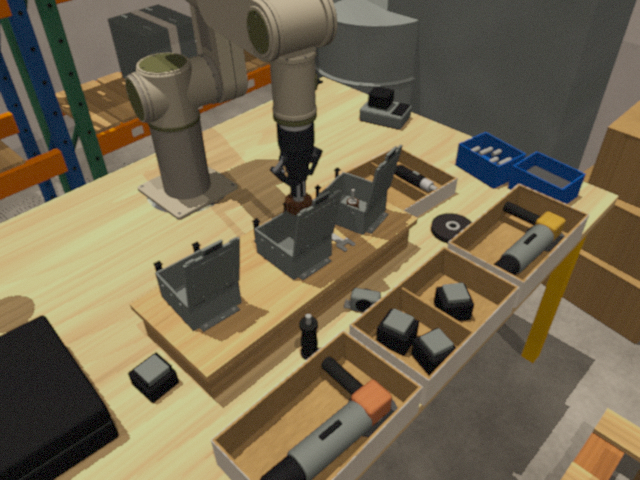

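```bash
python3 -m creep '4 5 0 0 0 1 0;7 12 0 0 0 2 0;8.8 40.2 1 0 0 2.9 0;8.8 40.2 1 0 0 2.9 0;8.8 40.2 1 0 0 2.9 0;8.8 40.2 1 0 0 2.9 0;8.8 40.2 1 0 0 2.9 0;8.8 40.2 1 0 0 2.9 0;8.8 40.2 6 0 0 2.9 0;8.8 40.2 10 0 0 2.9 0;8.8 40.2 10 0 0 2.9 0'
python3 - <<'E'
from h import *
im=imaging.snapshot("wrist"); cv2.imwrite(f"pics/o_wrist.png",im[:,:,::-1])
im=imaging.snapshot("top"); cv2.imwrite(f"pics/o_top.png",im[150:370,100:360,::-1])
print(delta([462,359,38],[0,180,-5]))
E
```

```text
time: 15.5
tool_pos: [456.7, 356.2, 153.5]
tcp_rot: [-179.4, -0.6, 175.1]
ft_force: [-1.2, -1.1, -2.3]
finger_gap: 7.2
(array([-0.08,  0.19, 12.39]), array([-0.2, -0.1,  0. ]))
```

View pics/o_wrist.png

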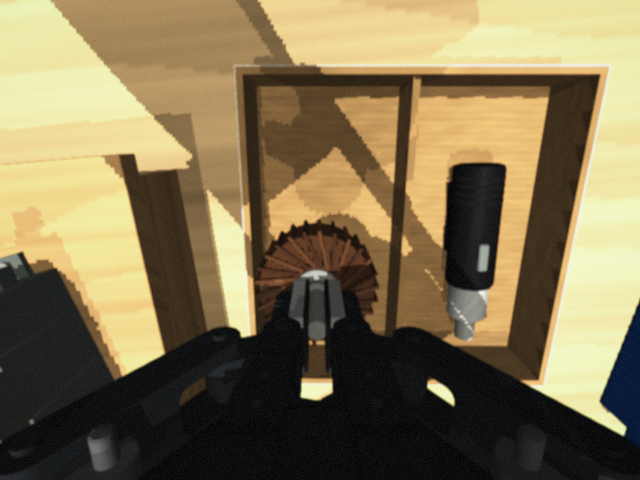

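View pics/o_top.png

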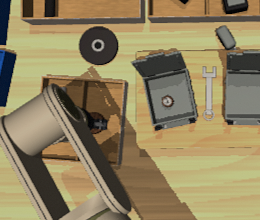

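```bash
python3 -m creep '0 0.1 4 0 0 0 0;0 0.1 8 0 0 0 0;0 0.1 10.5 0 0 0 0;0 0.1 11.2 0 0 0 0;0 0.1 11.5 0 0 0 0;0 0.1 11.5 0 0 0 0'
python3 - <<'E'
from h import *
print(delta([462,359,37],[0,180,-5]))
E
```

```text
time: 16.2
tool_pos: [462.9, 358.9, 49.6]
tcp_rot: [-179.9, 0.1, 175.0]
ft_force: [0.5, 0.2, -1.0]
finger_gap: 6.7
(array([0.09, 0.01, 1.26]), array([-0.1,  0.1, -0. ]))
```

```bash
python3 -m creep '0 0 0.4 0 0 0 0;0 0 0.7 0 0 0 0;0 0 0.9 0 0 0 0;0 0 0.9 0 0 0 0;0 0 0.9 0 0 0 0'; python3 -m creep '0 0 0.1 0 0 0 0;0 0 0.2 0 0 0 0;0 0 0.2 0 0 0 0;0 0 0.2 0 0 0 0'
```

```text
time: 16.7
tool_pos: [462.8, 358.8, 40.5]
tcp_rot: [-179.9, 0.1, 175.0]
ft_force: [0.4, 0.3, -1.3]
finger_gap: 6.4
time: 17.1
tool_pos: [462.7, 358.8, 38.5]
tcp_rot: [-179.9, 0.1, 175.0]
ft_force: [-0.2, 0.4, -0.9]
finger_gap: 6.5
```

```bash
python3 -m creep '0 0 0.1 0 0 0 0;0 0 0.1 0 0 0 0;0 0 0.1 0 0 0 0'; python3 -m creep '0 0 0.05 0 0 0 0;0 0 0.1 0 0 0 0;0 0 0.1 0 0 0 0'
```

```text
time: 17.4
tool_pos: [462.7, 358.8, 37.4]
tcp_rot: [-179.9, 0.1, 175.0]
ft_force: [-0.6, -0.1, -0.6]
finger_gap: 6.6
time: 17.7
tool_pos: [462.8, 358.8, 37.2]
tcp_rot: [-179.9, 0.1, 175.0]
ft_force: [-3.4, -2.1, 5.6]
finger_gap: 6.4
```

```bash
python3 -m creep '0 0 0 0 0 0 1.5;0 0 0 0 0 0 3;0 0 0 0 0 0 3;0 0 -2 0 0 0 3;0 0 -5 0 0 0 3;0 0 -9 0 0 0 3;0 0 -14 0 0 0 3;0 0 -17 0 0 0 3;0 0 -17 0 0 0 3'
python3 - <<'E'
from h import *
im=imaging.snapshot("wrist"); cv2.imwrite(f"pics/p_wrist.png",im[:,:,::-1])
I=imaging.camera_info("wrist"); print(proj(I,[462.8,358.8,31]))
E
```

```text
time: 18.6
tool_pos: [465.4, 361.1, 214.0]
tcp_rot: [179.8, 0.6, 175.0]
ft_force: [-0.3, 0.4, 0.3]
finger_gap: 30.2
[314.99553476 211.43692827]
```

View pics/p_wrist.png

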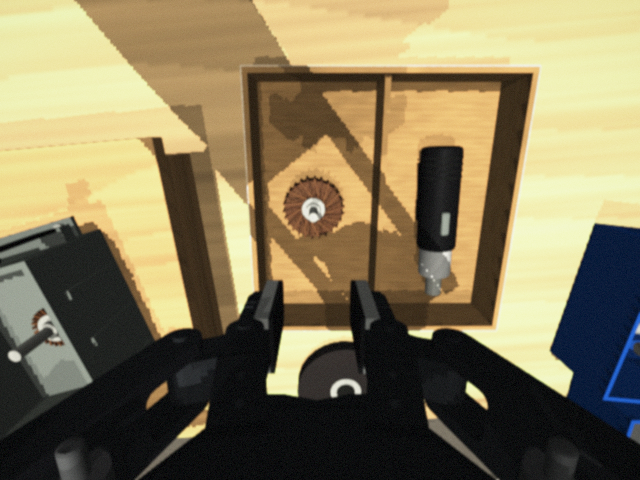

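```bash
cat >> h.py <<'E'
def carc(th,rho=138,extra=1.0):
    t=np.radians(th);d=np.array([-np.cos(t),np.sin(t)]);m=np.array([np.sin(t),np.cos(t)])
    H=np.array([65,172.])
    if th>90: q=H+148*d+6*m+np.array([0,-(148-rho)])
    else: q=H+rho*d+6*m
    return q+np.array([11,0])-extra*m
E
python3 - <<'E'
from h import *
print(carc(100.3),delta([520,300,350],[0,180,11.5]),go(1,125,350,0),go(1,122,306,0))
E
```

```text
[107.38215303 306.72097454] (array([ -6.17,  -5.5 , -13.91]), array([  0. ,   0.4, -16.5])) (array([-19.99, -16.89, -13.84]), array([  0. ,   0.4, -16.5])) (array([-19.68, -16.98,  -9.44]), array([  0. ,   0.4, -16.5]))
```

```bash
python3 -m creep '-6.2 -5.5 -13.9 0 0.4 -16.5 0;-6.2 -5.5 -13.9 0 0.4 -16.5 0;-6.2 -5.5 -13.9 0 0.4 -16.5 0;-6.2 -5.5 -13.9 0 0.4 -16.5 0;-20 -16.9 -13.8 0 0.4 -16.5 0;-20 -16.9 -13.8 0 0.4 -16.5 0;-20 -16.9 -13.8 0 0.4 -16.5 0;-20 -16.9 -13.8 0 0.4 -16.5 0;-20 -16.9 -13.8 0 0.4 -16.5 0;-20 -16.9 -13.8 0 0.4 -16.5 0'
python3 - <<'E'
from h import *
print(go(1,122,306,0))
for n in ["wrist","scene"]:
    im=imaging.snapshot(n); cv2.imwrite(f"pics/q_{n}.png",im[:,:,::-1])
E
```

```text
time: 19.65
tool_pos: [647.8, 173.7, 346.9]
tcp_rot: [179.9, -0.3, -168.6]
ft_force: [-0.5, 0.9, 0.6]
finger_gap: -0.2
(array([0.26, 0.08, 4.09]), array([ 0.1, -0.3, -0.1]))
```

View pics/q_wrist.png

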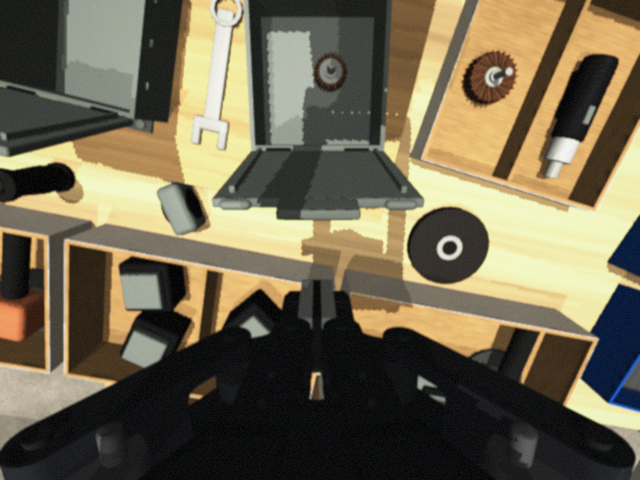

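View pics/q_scene.png

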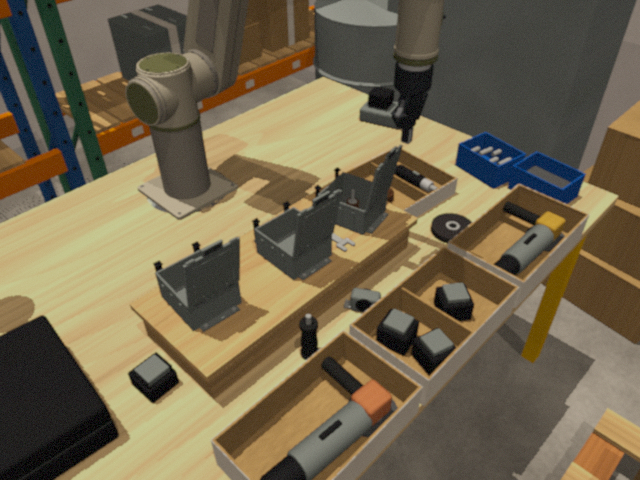

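Run:
```python
from h import *
for th in [100,95,90]+list(range(83,5,-7)):
    q=carc(th); print(th,q.round(0),go(1,q[0],q[1],0)[0].round(1))
```

```text
100 [107. 307.] [ 1.8 -0.1  4.2]
95 [ 94. 309.] [ 3.1 -0.1  4. ]
90 [ 81. 310.] [ 4.3 -0.1  3.8]
83 [ 64. 310.] [ 6.  -0.1  3.9]
76 [ 47. 307.] [ 7.7 -0.1  4.2]
69 [ 31. 303.] [ 9.3 -0.1  4.6]
62 [ 16. 296.] [10.9 -0.1  5.2]
55 [  1. 288.] [12.3 -0.1  6.1]
48 [-13. 278.] [13.7 -0.1  7.1]
41 [-25. 266.] [14.9 -0.1  8.2]
34 [-36. 253.] [16.  -0.1  9.6]
27 [-45. 239.] [16.9 -0.1 11. ]
20 [-52. 224.] [17.6 -0.1 12.5]
13 [-57. 208.] [18.2 -0.1 14.1]
6 [-61. 191.] [18.5 -0.1 15.8]
```

```bash
python3 -m creep '0.3 0 4.1 0 0 0 0;0.3 0 4.1 0 0 0 0;1.8 0 4.2 0 0 0 0;3.1 0 4 0 0 0 0;4.3 0 3.8 0 0 0 0;6 0 3.9 0 0 0 0;7.7 0 4.2 0 0 0 0;9.3 0 4.6 0 0 0 0;10.9 0 5.2 0 0 0 0;12.3 0 6.1 0 0 0 0;13.7 0 7.1 0 0 0 0;14.9 0 8.2 0 0 0 0;16 0 9.6 0 0 0 0;16.9 0 11 0 0 0 0;17.6 0 12.5 0 0 0 0;18.2 0 14.1 0 0 0 0;18.5 0 15.8 0 0 0 0;18.5 0 15.8 0 0 0 0'
python3 - <<'E'
from h import *
print(go(1,-62,176,0),go(1,-62,184,0))
for n in ["wrist","scene"]:
    im=imaging.snapshot(n); cv2.imwrite(f"pics/s_{n}.png",im[:,:,::-1])
im=cv2.imread("pics/s_scene.png")
cv2.imwrite("pics/s_s.png",cv2.resize(im[80:280,200:450],None,fx=3,fy=3,interpolation=2))
E
```

```text
time: 21.55
tool_pos: [464.0, 138.7, 190.0]
tcp_rot: [179.9, -0.3, -168.4]
ft_force: [0.1, -0.2, 0.6]
finger_gap: -0.1
(array([-0.03, -0.15,  1.4 ]), array([ 0.1, -0.3,  0.1])) (array([-0.02, -0.15,  0.6 ]), array([ 0.1, -0.3,  0.1]))
```

View pics/s_s.png

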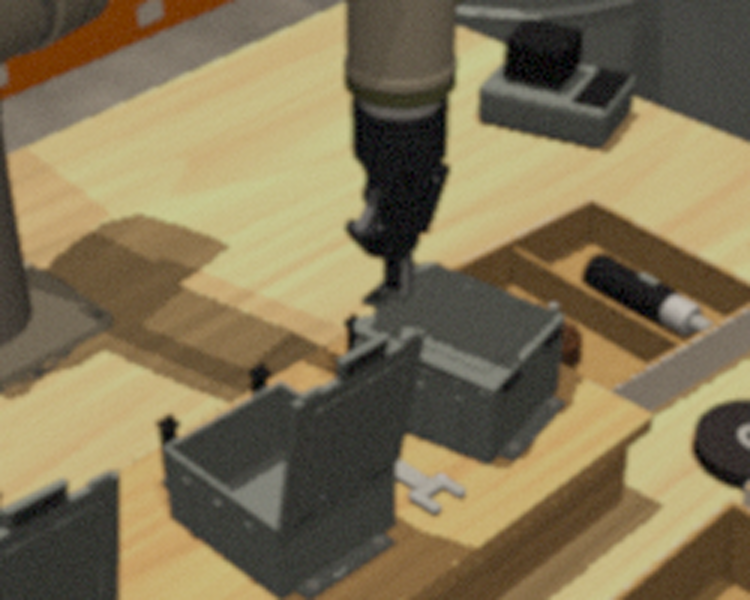

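Lid 1 is almost shut (front edge near (390,300)), so I press it down past the clips.

```bash
python3 -m creep '0 -0.1 0.5 0 0 0 0;0 -0.1 0.9 0 0 0 0;0 -0.1 1.2 0 0 0 0;0 -0.1 1.4 0 0 0 0;0 -0.1 1.4 0 0 0 0;0 -0.1 1.4 0 0 0 0'
```

```text
time: 22.25
tool_pos: [465.9, 137.7, 178.2]
tcp_rot: [179.9, -0.1, -168.4]
ft_force: [-0.1, -0.1, 0.1]
finger_gap: -0.2
```

```bash
python3 -m creep '0 0 0.2 0 0 0 0;0 0 0.3 0 0 0 0;0 0 0.4 0 0 0 0;0 0 0.4 0 0 0 0'
```

```text
time: 22.65
tool_pos: [466.1, 137.8, 177.5]
tcp_rot: [179.9, -0.0, -168.4]
ft_force: [-14.3, -2.5, 25.7]
finger_gap: 0.0
```

Run:
```python
from h import *
print(go(1,-62,350,0),go(3,125,352,0))
```

```text
(array([ 1.700e-01, -1.000e-02, -1.725e+01]), array([ 0.1, -0. ,  0.1])) (array([ -5.37, -46.32, -17.49]), array([ 0. , -0. , 16.1]))
```

```bash
python3 -m creep '0.2 0 -5 0 0 0 0;0.2 0 -10 0 0 0 0;0.2 0 -15 0 0 0 0;0.2 0 -17.5 0 0 0 0;-5.4 -46.3 -17.8 0 0 16.1 0;-5.4 -46.3 -17.8 0 0 16.1 0;-5.4 -46.3 -17.8 0 0 16.1 0;-5.4 -46.3 -17.8 0 0 16.1 0;-5.4 -46.3 -17.8 0 0 16.1 0;-5.4 -46.3 -17.8 0 0 16.1 0;-5.4 -46.3 -17.8 0 0 16.1 0;-5.4 -46.3 -17.8 0 0 16.1 0;-5.4 -46.3 -17.8 0 0 16.1 0;-5.4 -46.3 -17.8 0 0 16.1 0;-5.4 -46.3 -17.8 0 0 16.1 0'
python3 - <<'E'
from h import *
print(go(3,122,306,0),r.sense()['joint_pos'].round(1))
for n in ["wrist","scene","top"]:
    im=imaging.snapshot(n); cv2.imwrite(f"pics/t_{n}.png",im[:,:,::-1])
im=cv2.imread("pics/t_scene.png")
cv2.imwrite("pics/t_s.png",cv2.resize(im[140:280,290:450],None,fx=4,fy=4,interpolation=2))
for th in [100,95,90]+list(range(83,5,-7)):
    q=carc(th); print(th,q.round(0),go(3,q[0],q[1],0)[0].round(1))
E
```

```text
time: 24.15
tool_pos: [611.9, -308.0, 352.8]
tcp_rot: [179.9, -0.2, 175.3]
ft_force: [-0.5, 0.6, -0.4]
finger_gap: 0.3
(array([0.29, 0.26, 4.68]), array([ 0.1, -0.2, -0.2])) [ -31.    20.7   57.4   -0.   102.2 -116.3]
100 [107. 307.] [ 1.8 -0.1  4.8]
95 [ 94. 309.] [ 3.1 -0.1  4.6]
90 [ 81. 310.] [ 4.4 -0.1  4.5]
83 [ 64. 310.] [ 6.1 -0.1  4.5]
76 [ 47. 307.] [ 7.8 -0.1  4.8]
69 [ 31. 303.] [ 9.4 -0.1  5.2]
62 [ 16. 296.] [11.  -0.1  5.9]
55 [  1. 288.] [12.4 -0.1  6.7]
48 [-13. 278.] [13.8 -0.1  7.7]
41 [-25. 266.] [15.  -0.1  8.9]
34 [-36. 253.] [16.1 -0.1 10.2]
27 [-45. 239.] [17.  -0.1 11.6]
20 [-52. 224.] [17.7 -0.1 13.1]
13 [-57. 208.] [18.2 -0.1 14.7]
6 [-61. 191.] [18.6 -0.1 16.4]
```

View pics/t_s.png

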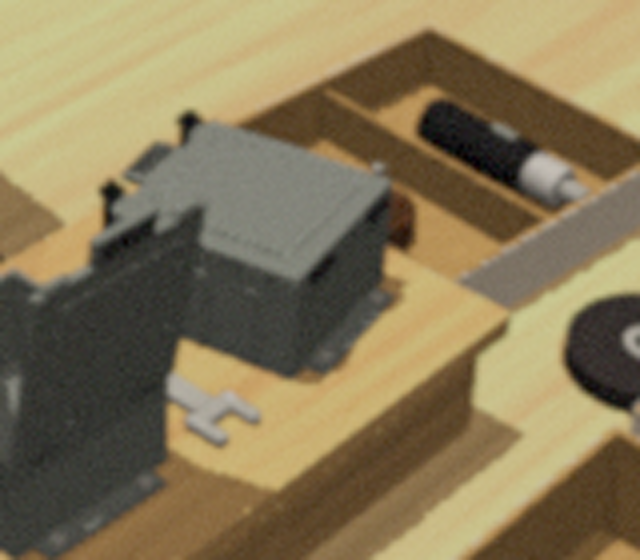

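View pics/t_wrist.png

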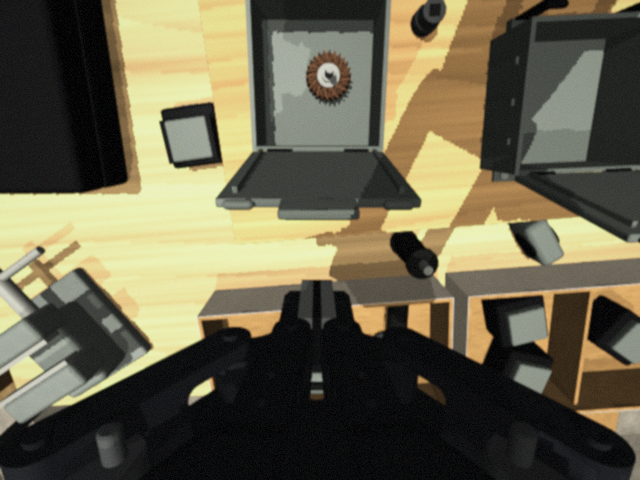

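```bash
python3 -m creep '0.3 0.2 4.7 0 0 0 0;0.3 0.2 4.7 0 0 0 0;1.8 0 4.8 0 0 0 0;3.1 0 4.6 0 0 0 0;4.4 0 4.5 0 0 0 0;6.1 0 4.5 0 0 0 0;7.8 0 4.8 0 0 0 0;9.4 0 5.2 0 0 0 0;11 0 5.9 0 0 0 0;12.4 0 6.7 0 0 0 0;13.8 0 7.7 0 0 0 0;15 0 8.9 0 0 0 0;16.1 0 10.2 0 0 0 0;17 0 11.6 0 0 0 0;17.7 0 13.1 0 0 0 0;18.2 0 14.7 0 0 0 0;18.6 0 16.4 0 0 0 0;18.6 0 16.4 0 0 0 0'
python3 - <<'E'
from h import *
print(go(3,-62,174,0),r.sense()['joint_pos'].round(1))
im=imaging.snapshot("scene"); cv2.imwrite(f"pics/u_s.png",cv2.resize(im[150:350,100:350,::-1],None,fx=3,fy=3,interpolation=2))
E
```

```text
time: 26.1
tool_pos: [426.2, -288.5, 191.0]
tcp_rot: [179.9, -0.1, 175.6]
ft_force: [-0.5, 1.0, 1.0]
finger_gap: -0.0
(array([ 0.04, -0.22,  1.7 ]), array([ 0.1, -0.1,  0.1])) [ -39.8   -4.4  101.5    0.    83.  -125.4]
```

View pics/u_s.png

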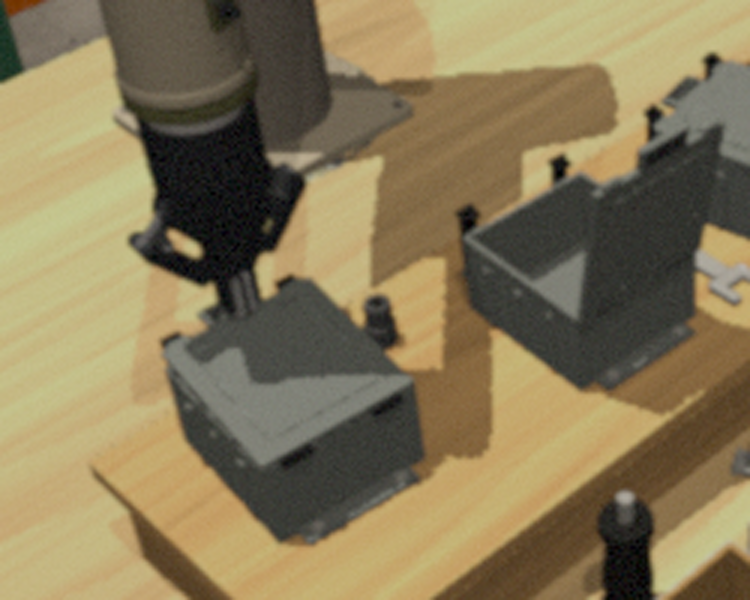

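```bash
python3 -m creep '0 -0.1 0.5 0 0 0 0;0 -0.1 0.9 0 0 0 0;0 -0.1 1.2 0 0 0 0;0 -0.1 1.4 0 0 0 0;0 -0.1 1.6 0 0 0 0;0 -0.1 1.7 0 0 0 0;0 -0.1 1.7 0 0 0 0;0 -0.1 1.7 0 0 0 0'
```

```text
time: 26.95
tool_pos: [427.2, -290.4, 177.8]
tcp_rot: [180.0, 0.0, 175.6]
ft_force: [-5.8, 4.0, 16.7]
finger_gap: 0.1
```

```bash
python3 -m creep '0 0 0.2 0 0 0 0;0 0 0.3 0 0 0 0;0 0 0.4 0 0 0 0;0 0 0.4 0 0 0 0'; python3 -m creep '0 0 -3 0 0 0 0;0 0 -8 0 0 0 0;2 0 -13 0 0 0 0;5 0 -16 0 0 0 0;8 0 -17 0 0 0 0;8 0 -17 0 0 0 0;8 0 -17 0 0 0 0'
python3 - <<'E'
from h import *
for n in ["wrist","scene","top"]:
    im=imaging.snapshot(n); cv2.imwrite(f"pics/v_{n}.png",im[:,:,::-1])
im=cv2.imread("pics/v_scene.png")
cv2.imwrite("pics/v_s.png",cv2.resize(im[150:340,140:400],None,fx=3,fy=3,interpolation=2))
im=cv2.imread("pics/v_top.png")
cv2.imwrite("pics/v_t.png",cv2.resize(im[170:330,120:510],None,fx=2,fy=2,interpolation=2))
E
```

```text
time: 27.35
tool_pos: [427.3, -290.5, 177.5]
tcp_rot: [-180.0, 0.1, 175.6]
ft_force: [-13.1, 9.0, 27.3]
finger_gap: 0.1
time: 28.05
tool_pos: [347.4, -284.4, 347.7]
tcp_rot: [-179.9, 0.1, 175.5]
ft_force: [-0.4, -0.2, 0.2]
finger_gap: 0.1
```

View pics/v_s.png

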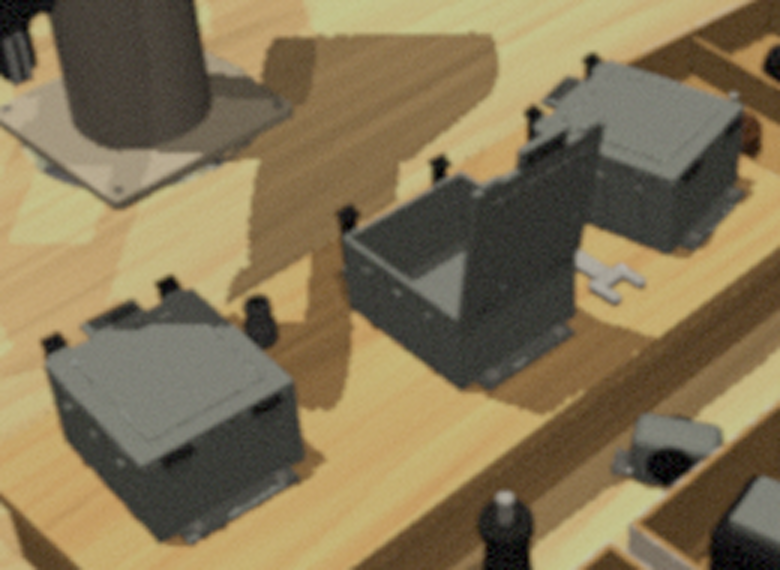

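View pics/v_t.png

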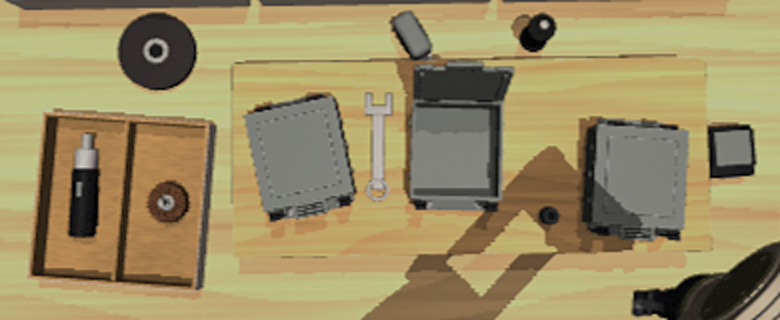

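View pics/v_wrist.png

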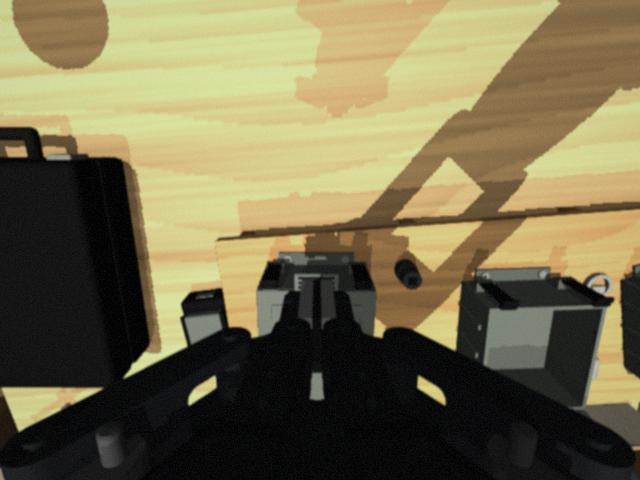

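Run:
```python
import cv2,numpy as np
a=cv2.imread("pics/a_scene.png");b=cv2.imread("pics/v_scene.png")
for n,(x,y,w,h) in {"box1":(312,160,60,40),"box3":(152,238,60,40)}.items():
    t=a[y:y+h,x:x+w]; R=cv2.matchTemplate(b[y-10:y+h+10,x-10:x+w+10],t,cv2.TM_CCOEFF_NORMED)
    _,v,_,l=cv2.minMaxLoc(R); print(n,v,l[0]-10,l[1]-10)
o=np.hstack([np.vstack([i[155:205,310:370],i[235:285,150:210]]) for i in(a,b)])
cv2.imwrite("pics/w.png",cv2.resize(o,None,fx=5.5,fy=5.5,interpolation=2))
```

```text
box1 0.6991730332374573 0 0
box3 0.9008773565292358 0 0
```

View pics/w.png

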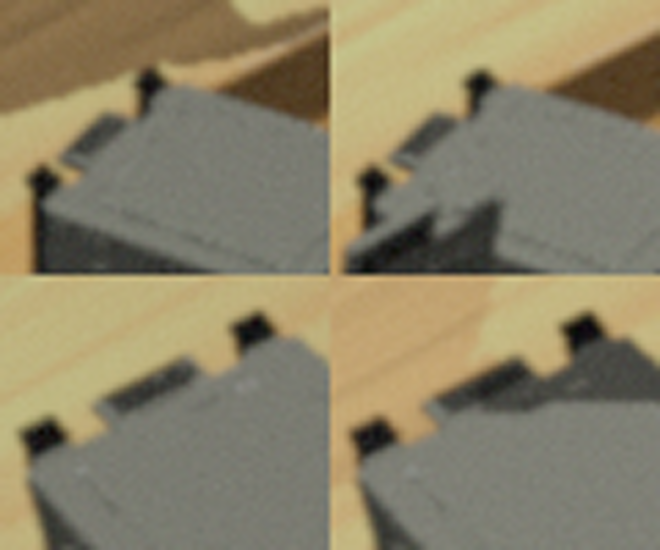

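Both lids match the first pictures to the pixel: clips and tabs are in the same place. So they are snapped shut. The wheel stands in the empty half of the tray and the arm is clear.

```bash
python3 -c "
from bench import r
print(r.sense()['ft_force'].round(1)); print(r.hand_in())"
```

```text
[ 0.8 -0.3 -0.1]
the job is handed in; nothing more can be done
None
```

The job is done and handed in at about 28 s, well under the 72 s limit. I opened all three lids to the stop and compared the wheels; the largest was in the middle box. I gripped it by its shank and lowered it into the empty half of the tray, letting go only once it touched the floor (about 6 N). I then closed the left and right lids and pressed each down with 26–27 N. The emptied middle box stays open.

**Last checks:**
- **Wheel:** it stands upright, about centred in the empty half of the tray.
- **Shut lids:** the left and right tabs and clips are back at the same pixels as in the first picture, where lids still ajar would show about 10 mm higher. The match score for the left lid is only 0.70, because the open middle lid now hides part of it, but the shift is still zero.
- **Other wheels and bench:** I saw both other wheels in their boxes before closing. The other bench items look where they were, though I judged that only by eye.
- **Arm:** it is clear of everything, with no force on the wrist beyond sensor noise.
- **Diameters:** my mask read the drums small (about 22, 51 and 39 mm, left to right, against 32, 60 and 45 mm). The size order is still clear.

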